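# Key and fit the drive roller of a pipe turning roll

## Task

Fit the rubber-tyred drive roller to the turning-roll drive unit: first lay the loose round-ended key in the keyway of the drive shaft and see that it sits right down on the bottom, then slide the roller on with its own keyway over the key and push it firmly home against the shaft's shoulder. The keyway faces roughly upwards, so look or feel for it, and never force a part that catches; let go at the end and leave the square bar, the nut and the piece of pipe as they lie.

Things in the scene. Friction and masses are not known exactly. Their poses are not given: they have to be found in the camera images.
- key_centre (a point): centre of the loose bright-steel key, 5 mm above its underside: parallel key with round ends, 40 mm long (x), 10 mm wide (y), 10 mm high (z), edges broken 0.5 mm, 35 g, lying flat on the bench. Either way round will do
- keyway_mid (a point): point on the axis of the drive shaft below the middle of its keyway, 75 mm above the bench; x level along the shaft towards the drive unit, y level, z up (these axes do not turn with the shaft). Shaft 32 mm in diameter. Keyway 42 mm long, 10.6 mm wide, round ends, flat bottom 11 mm from the axis; it opens upwards, but leans up to 0.28 rad to either side about x, by an amount not measured
- shoulder_face (a point): centre of the front of the shaft's shoulder (steel ring 49 mm across), on the shaft's axis 30 mm behind keyway_mid, same axes. The shaft runs 64 mm from here towards -x; its free end has a 2 mm chamfer. It is stiff to turn: the gears hold it against 0.5 N m. With the key seated its centre is 16 mm from the axis, its top 5 mm proud of the shaft
- boss_centre (a point): middle of the roller's round steel boss, on the roller's axis: the place to take it, 54 mm in diameter, 30 mm long. The roller lies in a vee block, axis level and 66 mm above the bench, boss towards the robot; x runs along the axis from boss to tyre, z towards the roller's keyway (up at the start). The tyre (76 mm across, 28 mm wide) begins 15 mm from this point
- roller_back (a point): centre of the roller's back face, on the tyre side, 43 mm from boss_centre in x, same axes: the face that goes against the shoulder. Roller 58 mm long, 0.5 to 0.8 kg; bore 33 mm right through, with a keyway 10.8 mm wide right through, its roof 22 mm from the axis; mouth of bore and keyway chamfered about 1 mm
- key: the key as a whole, origin at the middle of its underside, axes as key_centre
- roller: the drive roller as a whole: steel hub with a boss and a black rubber tyre; origin and axes as roller_back. The vee block under it is dark steel, fixed, 32 mm wide along the roller's axis, 86 mm across and 40 mm high
- shoulder: the shoulder ring on the drive shaft, 15 mm thick; origin and axes as shoulder_face
- drive_unit: grey gear unit and motor on a dark base plate, fixed, 130 mm wide; its shaft sticks out towards the robot. Origin at bench level under the gear case, 72 mm behind the shoulder face; x points from shaft to motor, z up. Gear case 100 mm wide, its front 30 mm behind the shoulder face, its top 98 mm above the bench
- square_bar: bystander: square steel bar 16 x 16 x 72 mm, too thick to be the key; origin at its underside
- hex_nut: bystander: hexagon nut 30 x 35 x 16 mm; origin at its underside
- pipe_piece: bystander: upright piece of dark pipe 49 mm in diameter, 55 mm high; origin at its underside
Mind the look-alikes: they are no part of the job. Several things have the shape of the roller; the one meant has the colours described above.

How it is judged:
On the way, in this order (a step that is already met when the one before it is completed fails the run):
1. the key lies on the bottom of the shaft's keyway, let go (x of key_centre in the frame of keyway_mid between -0.003 and 0.003 m and z of key_centre in the frame of keyway_mid above 0.01 m and distance between key_centre and keyway_mid below 0.017 m and angle between the x axis of key_centre and the x axis of keyway_mid, either way round below 0.06 rad and contact force between the fingers and key below 0.5 N), for 0.2 s.
2. the roller, its keyway over the key, is pressed against the shoulder with at least 5 N (x of roller_back in the frame of shoulder_face between -0.002 and 0.002 m and distance between roller_back and shoulder_face below 0.004 m and angle between the x axis of roller_back and the x axis of shoulder_face, either way round below 0.06 rad and angle between the z axis of roller_back and the z axis of key_centre, either way round below 0.1 rad and contact force between roller and shoulder above 5 N), for 0.2 s.
At the end, for the whole second after the job is handed in: the key lies on the bottom of the shaft's keyway (centre at most 17 mm from the axis point under it, 3 mm along, 0.06 rad); the roller's back is within 2 mm of the shoulder, 4 mm off centre, 0.06 rad off square, its keyway over the key within 0.1 rad; both released and at rest (x of key_centre in the frame of keyway_mid between -0.003 and 0.003 m and z of key_centre in the frame of keyway_mid above 0.01 m and distance between key_centre and keyway_mid below 0.017 m and angle between the x axis of key_centre and the x axis of keyway_mid, either way round below 0.06 rad and x of roller_back in the frame of shoulder_face between -0.002 and 0.002 m and distance between roller_back and shoulder_face below 0.004 m and angle between the x axis of roller_back and the x axis of shoulder_face, either way round below 0.06 rad and angle between the z axis of roller_back and the z axis of key_centre, either way round below 0.1 rad and linear speed of each of roller, key below 0.01 m/s); the robot touches nothing.
It fails at once if the roller is forced against the drive unit, its shaft or shoulder with more than 30 N (contact force between roller and drive_unit above 30 N).
It fails at once if the roller is forced against the key with more than 30 N (contact force between roller and key above 30 N).
It fails at once if the key is forced against the shaft with more than 30 N (contact force between key and drive_unit above 30 N).
It fails at once if the square bar, the nut or the piece of pipe is moved more than 20 mm (distance of any of square_bar, hex_nut, pipe_piece from where it was at the start of the episode above 0.02 m).
It also fails if it takes over 72 s, if anything falls off the work surface, if the arm or the gripper's body presses on something with over 40 N, if the wrist force passes 120 N, or if a joint passes its speed limit or range.

## Robot

A 6-joint arm with a two-finger parallel gripper is mounted at the origin on a cart in front of the work surface, level with it; the furniture and walls round the work are solid. World frame = base frame: x ahead of the robot, y to its left, z up, the work surface at z = 0. Lengths are in m, angles in rad, forces in N, time in s.
With the tool pointing down it reaches from about 0.325 to 0.775 m from the base axis. Payload 5.5 kg.
Tool frame: the origin (TCP) lies between the finger pads; the fingertips stand 17 mm ahead of it and the grasp point (between the pads) lies 2 mm behind it; y points along the fingers, z is the direction in which the jaws open and shut, and the axes are right-handed (so a half turn about y gives the same grasp; the last joint's range is limited). The gripper opens to 88 mm and grips with 3 to 60 N. Pads are 20 mm wide; open, the fingers measure 115 mm over their backs; the gripper's body (75 mm by 178 mm) begins 61 mm behind the grasp point.
Start: joints at [-1.216, 0.091, 1.231, -0, 1.82, -0.057], TCP at [0.24, -0.55, 0.24] pointing down, gripper open.
Joint ranges: [-2.87, 2.87], [-0.86, 2.18], [0.17, 2.46], [-1.51, 4.65], [0.06, 2.69], [-2.65, 2.65]. Speed limits (rad/s): [2.57, 2.57, 3.01, 3.14, 3.14, 3.14].

## Interface

Orientations are given as a rotation vector (axis times angle).
In Python, from station import get_state, capture, camera_model, job_done, cut_out gives the robot as it stands. The module is installed in compiled form; this text tells all that it offers.
- The arm moves only by the tool jog_arm, never from a script. Its argument "rows" is a list of rows, each an object with "delta_rot": the turn, a rotation vector about the tool's x, y, z scaled (see below), a list of three; "xyz": the shift along the tool's x, y, z scaled (see below), a list of three; "gripper": the closure, from 0 (fully open) to 1 (shut). In form: [{"delta_rot": [wx, wy, wz], "xyz": [x, y, z], "gripper": gripper}, ...]. A call has 1 to 20 rows; each row is the pose to reach, as a shift and turn from the pose measured when the call began, along the tool's axes at that moment; what a row does not reach only later rows make up. The controller multiplies each number of a shift by 250 mm and each number of a turn by 0.5 rad. A row lasts 1/10 s, in which the tool goes at most 50 mm and 8.59 degrees, less where a joint would pass 70% of its speed; a pose out of reach is approached as far as the arm can. A call with a number of a shift or a turn outside -1 to 1 is refused whole. A call with a gripper value outside its range is refused whole. The fingers move at their own pace and stop on an object; "squeeze" is the grip in N (left out, the last holds). Time passes only in rows, so rows that repeat a pose let the fingers close. It gives the time, the measured TCP pose, the force and the opening at its end, in the units of the state.
- get_state(): the state, without advancing time (a new reading comes with each control period).
- capture(name): name is "scene" or "side" or "wrist"; returns (picture, depth): 420x560x3 uint8, red, green, blue; 420x560 float32, m along the optical axis (not along the pixel's ray), 0 where there is no reading.
- camera_model(name): a dict with "fx", "fy", "cx", "cy" (pixels), "dist_coeffs" ([k1, k2, p1, p2, k3] as OpenCV has them; the pictures are not rectified), "rvec" (rotation vector, rad) and "tvec" (3), from world to camera coordinates, as OpenCV has them; the wrist camera has in their place "T_tool_cam" (4x4, takes a point from camera to tool coordinates, whose origin is the TCP and whose axes are the tool frame's). Camera axes: x right, y down, z forward; pixel columns grow to the right and rows downward; lengths in m; the calibration is good to about 2 mm. A picture is of the moment at which its call begins: read the wrist's pose just before it. camera_model takes no time and is no camera call.
- job_done(): hands the job in, once; it reports no verdict.
Trained networks look in the newest picture that a camera, given by its name, has taken for a name from the list of things; names that differ only in an ending like _2 or _b are one class to them, and where a whole thing is asked for, a point or a joint stands for the part that bears it (a point fixed in the world has none). Each returns a list of dicts, best first, with "confidence" (0 to 1); they miss things now and then, are a little off and sometimes report something else, mostly with a low value. They report only what shows in the picture. A call takes as long as a camera call. They do not tell look-alikes from the thing itself.
- cut_out(camera, query): "mask" (420x560 bool, what is visible of it) and "at" ([column, row] in pixels, amid what is visible of it).
The state is a dict: "time_s": time; "q": joint angles; "qd": joint speeds; "joint_efforts": joint torques, N m; "tcp_pos": TCP position; "orientation": TCP orientation; "contact_force": force on the tool from outside, world axes, zero at the start; "wrist_torque": the same for the moment, N m; "width": opening from 0.0 (shut) to 1.0 (fully open).
Only numpy, scipy, OpenCV 4.12 (cv2) and the standard library are available. Lean on these libraries where they do the work, as an engineer would, in place of code of your own. Each camera call takes 0.05 s, during which the arm holds its last target. There are 200 camera calls.

## Working session

There is one attempt and no reset: what is moved stays moved. The work goes in short steps, Python scripts to look and compute and a tool call to move; the robot and the scene stay as the last step left them, time stands still between calls to the robot, and variables do not carry over. Pictures are saved under pics/ and viewed, about 8 in all and at most 12, crops included, and the job is handed in when it is done.

Besides the shell and the picture viewer there is one more tool, called after "Request:" as a command line: name --argument value ..., lists and objects as JSON in quotes. jog_arm: Moves the arm, as the interface text tells. Shifts and turns lie within -1 to 1; 1 stands for 250 mm of shift or 0.5 rad of turn. Its arguments: {"type":"object","properties":{"rows":{"type":"array"},"squeeze":{"type":"number"}},"required":["rows"]}

```bash
mkdir -p pics; cat > h.py <<'E'
import numpy as np, cv2
from scipy.spatial.transform import Rotation as R
from station import *
np.set_printoptions(precision=4,suppress=True)
def save(n,im): cv2.imwrite(f'pics/{n}.png',cv2.cvtColor(im,cv2.COLOR_RGB2BGR))
def Twc(name,s=None):
    m=camera_model(name); T=np.eye(4)
    if name=='wrist':
        s=s or get_state(); T[:3,:3]=R.from_rotvec(s['orientation']).as_matrix(); T[:3,3]=s['tcp_pos']
        return m,T@np.array(m['T_tool_cam'])
    r=R.from_rotvec(np.ravel(m['rvec'])).as_matrix(); T[:3,:3]=r.T; T[:3,3]=-r.T@np.ravel(m['tvec']); return m,T
def rays(m,uv):
    K=np.array([[m['fx'],0,m['cx']],[0,m['fy'],m['cy']],[0,0,1]])
    p=cv2.undistortPoints(np.float64(uv).reshape(-1,1,2),K,np.array(m['dist_coeffs'])).reshape(-1,2)
    return np.c_[p,np.ones(len(p))]
def cloud(name,d,mask,s=None):
    m,T=Twc(name,s); v,u=np.nonzero(mask&(d>0)); P=rays(m,np.c_[u,v])*d[v,u][:,None]
    return P@T[:3,:3].T+T[:3,3]
def onplane(name,uv,z,s=None):
    m,T=Twc(name,s); r=rays(m,uv)@T[:3,:3].T; o=T[:3,3]; return o+r*((z-o[2])/r[:,2])[:,None]
E
python3 - <<'E'
from h import *
s=get_state(); print(s)
for c in ('scene','side'):
    im,d=capture(c); save(c,im)
    for q in ('key','roller','shoulder','drive_unit','square_bar','hex_nut','pipe_piece'):
        for o in cut_out(c,q)[:3]:
            P=cloud(c,d,o['mask'])
            print(c,q,round(o['confidence'],2),o['at'],o['mask'].sum(),np.median(P,0) if len(P) else '',np.percentile(P,[2,98],axis=0).ravel() if len(P) else '')
a=cv2.hconcat([cv2.imread('pics/scene.png'),cv2.imread('pics/side.png')])
print(Twc('scene')[1][:3],Twc('side')[1][:3],Twc('wrist')[0])
E
```

```text
{'time_s': 0.0, 'q': array([-1.2157,  0.0918,  1.2319, -0.    ,  1.8198, -0.0567]), 'qd': array([-0.001 ,  0.0007,  0.0014,  0.0002, -0.0002, -0.0009]), 'joint_efforts': array([  0.0006, -44.6457, -40.6446,   0.0699,   0.0293,  -0.0001]), 'tcp_pos': array([ 0.2401, -0.5496,  0.2385]), 'orientation': array([-0.4169,  1.9967, -1.9928]), 'contact_force': array([-0.3945,  0.0407,  0.4087]), 'wrist_torque': array([ 0.0109,  0.0249, -0.014 ]), 'width': 1.0001004828710665}
scene key 0.55 [337.4, 204.2] 44 [ 0.5029 -0.2815  0.0067] [ 0.4841 -0.2889 -0.0009  0.5188 -0.2773  0.0118]
scene roller 0.92 [183.8, 279.4] 938 [0.4868 0.2635 0.0854] [0.4584 0.2267 0.0456 0.5143 0.2942 0.1031]
scene roller 0.83 [263.5, 255.0] 771 [0.4551 0.0545 0.0531] [ 0.4327  0.0219 -0.0002  0.5113  0.0897  0.0749]
scene roller 0.23 [246.2, 187.1] 3157 [ 0.6691 -0.0555  0.077 ] [ 0.544  -0.1265  0.0003  0.8229 -0.0157  0.1176]
scene shoulder 0.67 [267.4, 191.3] 82 [ 0.6039 -0.0794  0.0911] [ 0.5981 -0.1029  0.069   0.6141 -0.0688  0.099 ]
scene drive_unit 0.67 [246.8, 190.0] 3059 [ 0.6679 -0.0555  0.0776] [ 0.5437 -
[... 709 characters left out ...]
.0151  0.5691]
side square_bar 0.42 [183.5, 221.3] 570 [0.487  0.2549 0.0848] [0.4595 0.2211 0.0444 0.5118 0.2876 0.1046]
[[-0.6498 -0.5048  0.5683 -0.0875]
 [-0.7599  0.4122 -0.5027  0.4785]
 [ 0.0195 -0.7585 -0.6514  0.8025]] [[-0.1108 -0.7084  0.6971 -0.4882]
 [-0.9938  0.083  -0.0737  0.0506]
 [-0.0057 -0.701  -0.7132  1.1011]] {'fx': 373.4595739818675, 'fy': 373.4595739818675, 'cx': 277.9537195451285, 'cy': 207.04118735325537, 'dist_coeffs': array([-0.0327,  0.    ,  0.    ,  0.    ,  0.    ]), 'T_tool_cam': array([[-0.0011,  0.963 ,  0.2696, -0.0745],
       [ 0.0007, -0.2696,  0.963 , -0.1447],
       [ 1.    ,  0.0012, -0.0004,  0.0009],
       [ 0.    ,  0.    ,  0.    ,  1.    ]])}
```

View pics/scene.png

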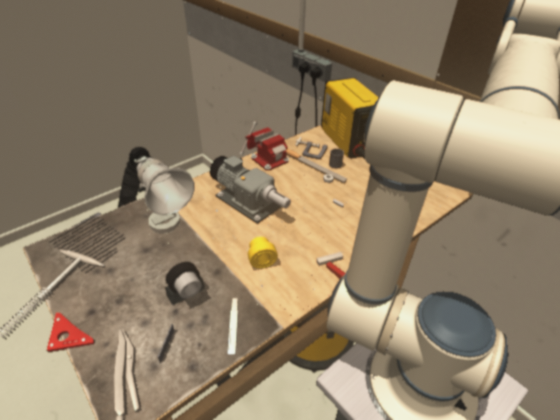

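View pics/side.png

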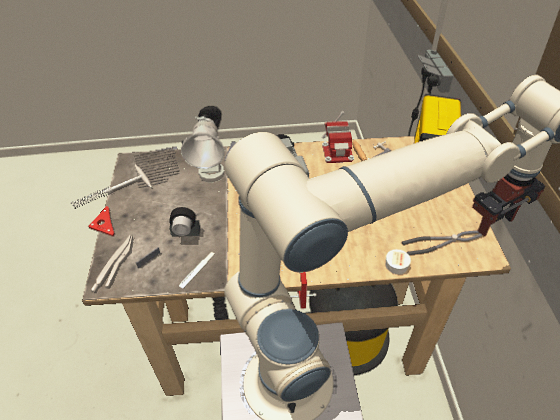

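The real roller (black tyre, grey boss) is at scene (184,279). The yellow one at (263,255) is a decoy. The key is a bright sliver at (338,203) and the shaft points at (285,203). Next I'll view the key from the wrist camera.

```bash
cat >> h.py <<'E'
def Rdown(yaw):
    "tool down, jaws (tool z) along world (cos yaw, sin yaw,0)"
    y=np.array([0,0,-1.]); z=np.array([np.cos(yaw),np.sin(yaw),0]); return np.c_[np.cross(y,z),y,z]
def delta(p,Rt,p0=None,R0=None):
    s=get_state(); R0=R.from_rotvec(s['orientation']).as_matrix(); p0=s['tcp_pos']
    print('xyz',(R0.T@(np.array(p)-p0))/.25,'rot',R.from_matrix(R0.T@Rt).as_rotvec()/.5)
E
python3 - <<'E'
from h import *
s=get_state(); R0=R.from_rotvec(s['orientation']).as_matrix(); print(R0)
im,d=capture('scene'); o=cut_out('scene','key')[0]; v,u=np.nonzero(o['mask'])
P=onplane('scene',np.c_[u,v],0.01); c=P.mean(0); w=np.linalg.svd((P-c)[:,:2])[2][0]; print(c,np.arctan2(w[1],w[0]))
delta([.503,-.2815,.15],Rdown(np.arctan2(R0[1,2],R0[0,2])))
E
```

```text
[[-0.9164 -0.      0.4002]
 [-0.4002 -0.     -0.9164]
 [ 0.     -1.      0.    ]]Traceback (most recent call last):
  File "<stdin>", line 3, in <module>
IndexError: list index out of range
```

Request:
jog_arm --rows '[{"delta_rot": [0, 0, 0], "xyz": [-0.9, 0.1, -0.36], "gripper": 0}, {"delta_rot": [0, 0, 0], "xyz": [-0.9, 0.1, -0.36], "gripper": 0}, {"delta_rot": [0, 0, 0], "xyz": [-0.9, 0.1, -0.36], "gripper": 0}, {"delta_rot": [0, 0, 0], "xyz": [-0.9, 0.1, -0.36], "gripper": 0}, {"delta_rot": [0, 0, 0], "xyz": [-0.9, 0.1, -0.36], "gripper": 0}]'

```text
time_s: 1.4
tcp_pos: [0.4116, -0.3754, 0.2146]
orientation: [-0.417, 1.994, -1.994]
contact_force: [0.5, -0.7, 0.6]
width: 1.002
```

Request:
jog_arm --rows '[{"delta_rot": [0, 0, 0], "xyz": [-0.49, 0.2, -0.2], "gripper": 0}, {"delta_rot": [0, 0, 0], "xyz": [-0.49, 0.2, -0.2], "gripper": 0}, {"delta_rot": [0, 0, 0], "xyz": [-0.49, 0.2, -0.2], "gripper": 0}, {"delta_rot": [0, 0, 0], "xyz": [-0.49, 0.2, -0.2], "gripper": 0}, {"delta_rot": [0, 0, 0], "xyz": [-0.49, 0.2, -0.2], "gripper": 0}]'

```text
time_s: 1.9
tcp_pos: [0.504, -0.2799, 0.1641]
orientation: [-0.42, 1.994, -1.993]
contact_force: [-0.0, -0.3, 0.5]
width: 1.0
```

```bash
python3 - <<'E'
from h import *
s=get_state(); print(s['time_s'],s['tcp_pos'])
im,d=capture('wrist'); save('w1',im)
for o in cut_out('wrist','key')[:3]:
    v,u=np.nonzero(o['mask']); P=onplane('wrist',np.c_[u,v],0.01,s); c=P.mean(0); U,S,V=np.linalg.svd((P-c)[:,:2],full_matrices=False); q=(P-c)[:,:2]@V.T
    print(o['confidence'],o['at'],c,'yaw',np.arctan2(V[0,1],V[0,0]),np.ptp(q,axis=0),np.median(cloud('wrist',d,o['mask'],s),0))
im,d=capture('scene'); save('scene2',im)
for q in ('key','drive_unit','shoulder','roller'):
  for o in cut_out('scene',q)[:2]: print(q,o['at'],o['confidence'])
E
```

```text
1.9 [ 0.504  -0.2799  0.1641]
key [337.1, 205.1] 0.49
drive_unit [248.1, 190.2] 0.7
roller [184.3, 279.9] 0.94
roller [265.0, 255.9] 0.77
```

View pics/w1.png

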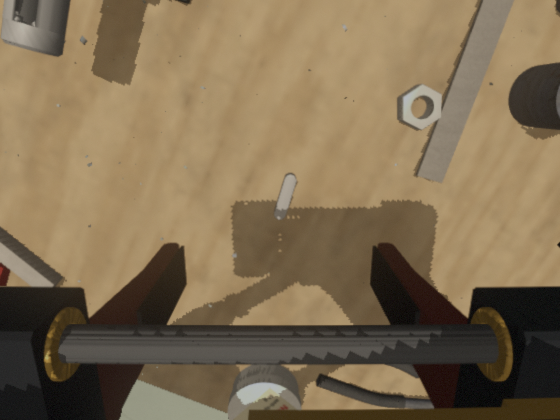

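The key shows at (287,195), with its lower end just in the gripper's shadow. The shaft end, with the keyway showing, is at (35,25). The detector missed the key, so I'll segment it by colour and depth.

```bash
python3 - <<'E'
from h import *
s=get_state()
im,d=capture('wrist')
hsv=cv2.cvtColor(im,cv2.COLOR_RGB2HSV)
roi=np.zeros(d.shape,bool); roi[160:232,262:312]=1
m=roi&(hsv[...,1]<60)
n,l,st,ce=cv2.connectedComponentsWithStats(m.astype(np.uint8)); k=1+np.argmax(st[1:,4]); m=l==k; print(st[k],ce[k])
c=cloud('wrist',d,m,s); print('depth z',np.percentile(c[:,2],[5,50,95]))
v,u=np.nonzero(m); P=onplane('wrist',np.c_[u,v],0.01,s)
r=cv2.minAreaRect((P[:,:2]*1e4).astype(np.float32)); print(np.array(r[0])/1e4,np.array(r[1])/10,r[2])
ctr=P.mean(0);V=np.linalg.svd((P-ctr)[:,:2],full_matrices=False)[2];print(ctr,np.arctan2(V[0,1],V[0,0]))
big=cv2.resize(np.dstack([im[150:240,250:320]]),None,fx=4,fy=4,interpolation=0); mm=cv2.resize((m[150:240,250:320]*255).astype(np.uint8),None,fx=4,fy=4,interpolation=0)
save('key',cv2.hconcat([big,cv2.cvtColor(mm,cv2.COLOR_GRAY2RGB)]))
# shaft
roi[:]=0; roi[0:70,0:90]=1; C=cloud('wrist',d,roi&(d>0),s); C=C[C[:,2]>.06]; print(len(C),np.percentile(C,[2,50,98],axis=0))
E
```

```text
[273 172  21  46 532] [283.0038 194.438 ]
depth z [0.0081 0.0097 0.0108]
[ 0.5063 -0.2858] [39.4746 10.1621] 7.276833534240723
[ 0.5068 -0.2857  0.01  ] -3.0061489633203426
3188 [[ 0.5436 -0.1188  0.0705]
 [ 0.5571 -0.1114  0.0858]
 [ 0.5733 -0.0938  0.091 ]]
```

View pics/key.png

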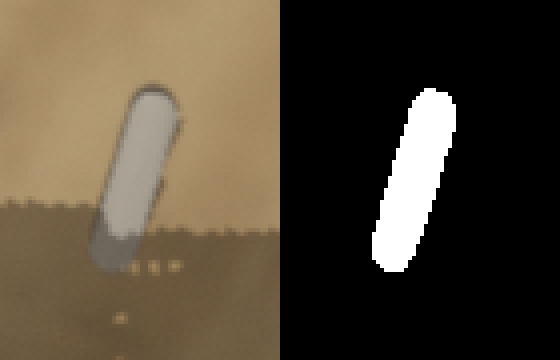

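Request:
jog_arm --rows '[{"delta_rot": [0, 0, 0], "xyz": [0, -0.2, 0], "gripper": 0}, {"delta_rot": [0, 0, 0], "xyz": [-0.54, -0.2, -0.55], "gripper": 0}, {"delta_rot": [0, 0, 0], "xyz": [-0.54, -0.2, -0.55], "gripper": 0}, {"delta_rot": [0, 0, 0], "xyz": [-0.54, -0.2, -0.55], "gripper": 0}, {"delta_rot": [0, 0, 0], "xyz": [-0.54, -0.2, -0.55], "gripper": 0}, {"delta_rot": [0, 0, 0], "xyz": [-0.54, -0.2, -0.55], "gripper": 0}, {"delta_rot": [0, 0, 0], "xyz": [-0.54, -0.2, -0.55], "gripper": 0}]'

```text
time_s: 3.0
tcp_pos: [0.5723, -0.1011, 0.2151]
orientation: [-0.416, 1.993, -1.995]
contact_force: [-0.0, 0.4, 0.1]
width: 1.001
```

```bash
python3 - <<'E'
from h import *
s=get_state(); print(s['time_s'],s['tcp_pos'])
im,d=capture('wrist'); save('w2',im); np.savez('w2',im=im,d=d,p=s['tcp_pos'],o=s['orientation'])
for o in cut_out('wrist','shoulder')[:2]: print(o['at'],o['confidence'],np.median(cloud('wrist',d,o['mask'],s),0))
E
```

```text
3.0 [ 0.5723 -0.1011  0.2151]
[290.8, 152.1] 0.74 [ 0.6129 -0.0934  0.096 ]
```

View pics/w2.png

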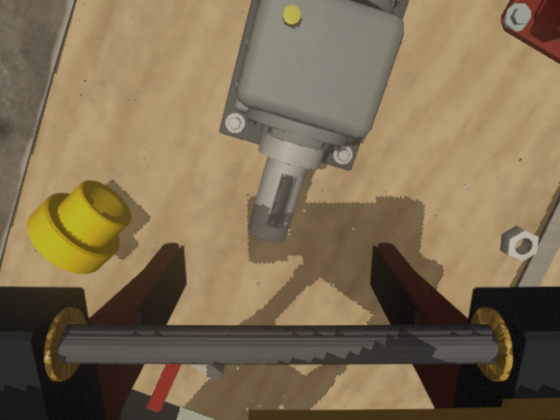

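The keyway shows at about (283,200), a little to the right of the shaft's centreline. Next I'll fit the cylinder and shoulder from the depth image.

```bash
cat > shaft.py <<'E'
from h import *
from scipy.optimize import least_squares
def fit(f):
    w=np.load(f); s=dict(tcp_pos=w['p'],orientation=w['o'])
    return w,s
w,s=fit('w2.npz'); d=w['d']
m,T=Twc('wrist',s)
roi=np.zeros(d.shape,bool); roi[125:250,240:335]=1
V,U=np.nonzero(roi&(d>0)); C=cloud('wrist',d,roi,s); k=C[:,2]>.06; C=C[k];U=U[k];V=V[k]
def res(p,X,ri):
    a=p[2]; rel=X[:,:2]-p[:2]; y=-rel[:,0]*np.sin(a)+rel[:,1]*np.cos(a)
    return np.hypot(y,X[:,2]-p[3])-ri
p=np.array([.575,-.1,.27,.075]); u0=None
for it in range(8):
    a=p[2]; rel=C[:,:2]-p[:2]; x=rel@[np.cos(a),np.sin(a)]
    r=res(p,C,.016)
    sel=(abs(r)<(.006 if it<3 else .0015))&(x<.02)&(x>-.035)
    q=least_squares(lambda v:res(v,C[sel],.016),p,loss='soft_l1',f_scale=.0005).x
    p=q
a=p[2]; rel=C[:,:2]-p[:2]; x=rel@[np.cos(a),np.sin(a)]; y=rel@[-np.sin(a),np.cos(a)]; z=C[:,2]-p[3]; rr=np.hypot(y,z)
print('axis pt',p,'n',sel.sum(),'rms',np.sqrt(np.mean(res(p,C[sel],.016)**2)))
ring=(rr>.021)&(rr<.027)&(x<.08); print('ring x range',np.percentile(x[ring],[1,5,50,95]),'shaft xmin',np.percentile(x[rr<.017],[0.5,2]))
kw=(rr<.0145)&(x>-.03)&(x<.03)&(z>.005); th=np.arctan2(-y,z)
print('kw n',kw.sum(),'x',np.percentile(x[kw],[1,5,50,95,99]),'y',np.percentile(y[kw],[5,50,95]),'z',np.percentile(z[kw],[5,50,95]),'r',np.median(rr[kw]),'theta med',np.median(np.arctan2(-y[kw],z[kw])))
B=np.c_[y[kw],z[kw]][rr[kw]<.0128]
for lo in np.arange(-.016,.016,.002):
    t=(y>=lo)&(y<lo+.002)&(x>-.015)&(x<.018)&(z>0)
    if t.sum()>3: print(round(lo+.001,3),t.sum(),np.percentile(z[t],[10,50,90]),np.median(rr[t]))
E
python3 shaft.py
python3 - <<'E'
from h import *
im=np.load('w2.npz')['im']; save('kw',cv2.resize(im[125:250,235:335],None,fx=5,fy=5,interpolation=cv2.INTER_CUBIC))
E
```

```text
axis pt [ 0.2747 -0.1414  0.1396  0.0741] n 0 rms nan
  return _methods._mean(a, axis=axis, dtype=dtype,
  ret = ret.dtype.type(ret / rcount)
Traceback (most recent call last):
  File "shaft.py", line 22, in <module>
    ring=(rr>.021)&(rr<.027)&(x<.08); print('ring x range',np.percentile(x[ring],[1,5,50,95]),'shaft xmin',np.percentile(x[rr<.017],[0.5,2]))
                                                           ~~~~~~~~~~~~~^^^^^^^^^^^^^^^^^^^^^
IndexError: index -1 is out of bounds for axis 0 with size 0
```

View pics/kw.png

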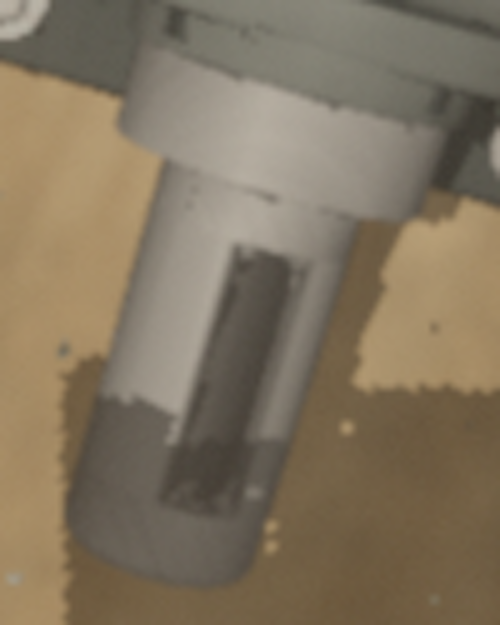

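```bash
python3 - <<'E'
t=open('shaft.py').read()
t=t.replace("p=np.array([.575,-.1,.27,.075]); u0=None","x0=.575; nearP=C[(abs(C[:,0]-x0)<.004)]; p=np.array([x0,np.median(nearP[:,1]),.19,.075]); print(p)")
t=t.replace("least_squares(lambda v:res(v,C[sel],.016),p,loss='soft_l1',f_scale=.0005).x","np.r_[x0,least_squares(lambda v:res(np.r_[x0,v],C[sel],.016),p[1:],loss='soft_l1',f_scale=.0005).x]")
t=t.replace("(.006 if it<3 else .0015)","(.006 if it<3 else .002)")
open('shaft.py','w').write(t)
E
python3 shaft.py
```

```text
[ 0.575  -0.0989  0.19    0.075 ]
axis pt [ 0.575  -0.0996  0.131   0.0745] n 2044 rms 0.000569565990320091
ring x range [0.0312 0.0321 0.0413 0.0558] shaft xmin [-0.0325 -0.0308]
kw n 654 x [-0.02   -0.018   0.0006  0.0186  0.0207] y [-0.0078 -0.0036  0.0008] z [0.0091 0.0107 0.0123] r 0.011453379763674026 theta med 0.32808496813391597
-0.015 64 [0.0039 0.0059 0.008 ] 0.016060835950401066
-0.013 88 [0.0082 0.0095 0.0107] 0.01620102493605756
-0.011 103 [0.0108 0.0118 0.0127] 0.016088717253356866
-0.009 124 [0.0108 0.0128 0.0139] 0.01571059597280057
-0.007 110 [0.009  0.0098 0.0107] 0.01202095559974694
-0.005 107 [0.0094 0.0101 0.0111] 0.011312220486787483
-0.003 111 [0.0098 0.0107 0.0114] 0.011112184495014861
-0.001 107 [0.0104 0.011  0.012 ] 0.011057561102433
0.001 95 [0.0108 0.0118 0.0161] 0.011851299797307249
0.003 119 [0.015  0.0159 0.0167] 0.016213670670318224
0.005 115 [0.0143 0.0152 0.0162] 0.016039456047543997
0.007 117 [0.0138 0.0146 0.0153] 0.016207449646178863
0.009 116 [0.0124 0.0132 0.0144] 0.016027367100771787
0.011 114 [0.0104 0.0115 0.0128] 0.015953381059198087
0.013 115 [0.0079 0.0092 0.0106] 0.016026271864982396
0.015 110 [0.0027 0.0058 0.0072] 0.016027912907541762
```

The shaft fit is clean (rms 0.6 mm), and the 64 mm from tip to shoulder matches the given length. Yaw is about 0.131, the keyway middle about (0.576,-0.0995), and the lean about +0.225 rad about x. Next is the move to the key.

```bash
python3 -c "
from h import *
delta([.5065,-.2858,.06],Rdown(.131-np.pi/2))"
```

```text
xyz [0.5322 0.6213 0.5669] rot [-0.0028  0.557  -0.0014]
```

Request:
jog_arm --rows '[{"delta_rot": [0, 0.28, 0], "xyz": [0.266, 0.2, 0.283], "gripper": 0.4}, {"delta_rot": [0, 0.557, 0], "xyz": [0.532, 0.3, 0.567], "gripper": 0.4}, {"delta_rot": [0, 0.557, 0], "xyz": [0.532, 0.6, 0.567], "gripper": 0.4}, {"delta_rot": [0, 0.557, 0], "xyz": [0.532, 0.62, 0.567], "gripper": 0.4}, {"delta_rot": [0, 0.557, 0], "xyz": [0.532, 0.62, 0.567], "gripper": 0.4}, {"delta_rot": [0, 0.557, 0], "xyz": [0.532, 0.62, 0.567], "gripper": 0.4}, {"delta_rot": [0, 0.557, 0], "xyz": [0.532, 0.62, 0.567], "gripper": 0.4}, {"delta_rot": [0, 0.557, 0], "xyz": [0.532, 0.62, 0.567], "gripper": 0.4}, {"delta_rot": [0, 0.557, 0], "xyz": [0.532, 0.62, 0.567], "gripper": 0.4}]'

```text
time_s: 4.0
tcp_pos: [0.508, -0.2857, 0.0629]
orientation: [-0.137, 2.148, -2.155]
contact_force: [0.9, 0.0, -0.0]
width: 0.6
```

```bash
python3 -c "
from h import *
s=get_state(); im,d=capture('wrist'); save('w3',im)
hsv=cv2.cvtColor(im,cv2.COLOR_RGB2HSV); m=(hsv[...,1]<60); m[:180]=0; m[330:]=0; m[:,:220]=0; m[:,340:]=0
n,l,st,ce=cv2.connectedComponentsWithStats(m.astype(np.uint8)); print(st[1:][st[1:,4]>30],ce[1:][st[1:,4]>30])
delta([.5065,-.2858,.022],Rdown(.131-np.pi/2))"
```

```text
[[ 269  209   17   67 1034]
 [ 220  327   17    3   32]
 [ 246  326   30    4   53]
 [ 290  326   50    4  141]] [[276.6905 242.1199]
 [226.5938 328.375 ]
 [260.3774 328.283 ]
 [316.5674 327.8723]]
xyz [ 0.0066  0.1629 -0.0004] rot [-0.0071  0.0025 -0.0078]
```

View pics/w3.png

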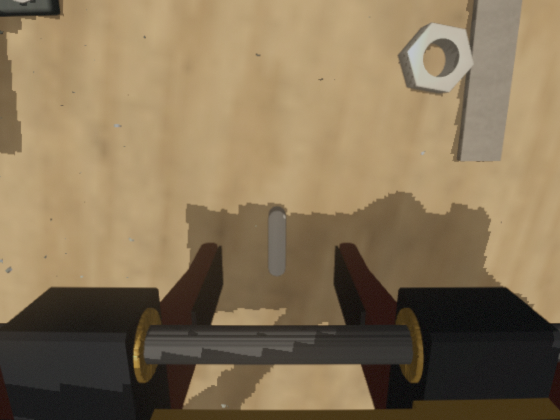

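The key is upright in the picture at (277,242), midway between the fingers. I'll check its position along its length from this closer view.

```bash
python3 -c "
from h import *
s=get_state(); im,d=capture('wrist')
hsv=cv2.cvtColor(im,cv2.COLOR_RGB2HSV); m=(hsv[...,1]<60); m[:200]=0; m[290:]=0; m[:,:255]=0; m[:,:]&=True; m[:,300:]=0
v,u=np.nonzero(m); P=onplane('wrist',np.c_[u,v],0.01,s); r=cv2.minAreaRect((P[:,:2]*1e4).astype(np.float32)); print(np.array(r[0])/1e4,np.array(r[1])/10,r[2],P.mean(0)); print(np.percentile(cloud('wrist',d,m,s)[:,2],[5,50,95]))
R0=R.from_rotvec(s['orientation']).as_matrix(); print((np.r_[np.array(r[0])/1e4,.01]-s['tcp_pos'])@R0, s['tcp_pos'])
"
```

```text
[ 0.507 -0.286] [40.2737  9.2014] 7.266274452209473 [ 0.5068 -0.2859  0.01  ]
[0.0085 0.0096 0.0107]
[0.0012 0.0527 0.0001] [ 0.508  -0.2856  0.0627]
```

Request:
jog_arm --rows '[{"delta_rot": [-0.007, 0, -0.008], "xyz": [0.005, 0.1, 0], "gripper": 0.4}, {"delta_rot": [-0.007, 0, -0.008], "xyz": [0.005, 0.163, 0], "gripper": 0.6}, {"delta_rot": [-0.007, 0, -0.008], "xyz": [0.005, 0.163, 0], "gripper": 0.7}, {"delta_rot": [-0.007, 0, -0.008], "xyz": [0.005, 0.163, 0], "gripper": 0.7}]' --squeeze 10

```text
time_s: 4.5
tcp_pos: [0.5067, -0.2853, 0.0215]
orientation: [-0.145, 2.154, -2.152]
contact_force: [0.2, -0.4, 0.1]
width: 0.364
```

```bash
python3 -c "
from h import *
delta([.5069,-.286,.022],Rdown(.131-np.pi/2))"
```

```text
xyz [-0.0004 -0.002   0.003 ] rot [0.0016 0.004  0.0025]
```

Request:
jog_arm --rows '[{"delta_rot": [0, 0.004, 0], "xyz": [0, -0.002, 0.003], "gripper": 1}, {"delta_rot": [0, 0.004, 0], "xyz": [0, -0.002, 0.003], "gripper": 1}, {"delta_rot": [0, 0.004, 0], "xyz": [0, -0.002, 0.003], "gripper": 1}, {"delta_rot": [0, 0.004, 0], "xyz": [0, -0.002, 0.003], "gripper": 1}, {"delta_rot": [0, 0.004, 0], "xyz": [0, -0.002, 0.003], "gripper": 1}, {"delta_rot": [0, 0.004, 0], "xyz": [0, -0.002, 0.003], "gripper": 1}]' --squeeze 12

```text
time_s: 5.1
tcp_pos: [0.5072, -0.2863, 0.0229]
orientation: [-0.141, 2.154, -2.154]
contact_force: [0.1, -1.3, 4.4]
width: 0.111
```

```bash
cat >> h.py <<'E'
YAW=.131; TH=.225; KM=np.array([.576,-.0995,.075])
def Rs(): return R.from_euler('z',YAW).as_matrix()@R.from_euler('x',TH).as_matrix()
def Rkey(): return R.from_euler('z',YAW).as_matrix()@R.from_euler('x',TH).as_matrix()@Rdown(-np.pi/2)
def tip(h): "TCP pose with key underside h above its seat"; return KM+Rs()@np.array([0,0,.011+h+.022])
E
python3 -c "
from h import *
s=get_state();print(s['tcp_pos'],s['width']*88,s['contact_force'])
print(tip(.03))
delta([.507,-.286,.17],Rdown(.131-np.pi/2)); delta(tip(.03),Rkey())"
```

```text
[ 0.5072 -0.2863  0.0229] 9.800034433326934 [ 0.0839 -1.2968  4.3962]
[ 0.5778 -0.1134  0.1364]
xyz [ 0.0008 -0.5884 -0.0013] rot [-0.0004 -0.0003  0.0001]
xyz [-0.3702 -0.4542 -0.6488] rot [-0.4504 -0.0003  0.    ]
```

Request:
jog_arm --rows '[{"delta_rot": [0, 0, 0], "xyz": [0, -0.2, 0], "gripper": 1}, {"delta_rot": [0, 0, 0], "xyz": [0, -0.4, 0], "gripper": 1}, {"delta_rot": [0, 0, 0], "xyz": [0, -0.6, 0], "gripper": 1}, {"delta_rot": [-0.225, 0, 0], "xyz": [-0.12, -0.6, -0.22], "gripper": 1}, {"delta_rot": [-0.45, 0, 0], "xyz": [-0.24, -0.6, -0.43], "gripper": 1}, {"delta_rot": [-0.45, 0, 0], "xyz": [-0.37, -0.6, -0.649], "gripper": 1}, {"delta_rot": [-0.45, 0, 0], "xyz": [-0.37, -0.5, -0.649], "gripper": 1}, {"delta_rot": [-0.45, 0, 0], "xyz": [-0.37, -0.455, -0.649], "gripper": 1}, {"delta_rot": [-0.45, 0, 0], "xyz": [-0.37, -0.455, -0.649], "gripper": 1}, {"delta_rot": [-0.45, 0, 0], "xyz": [-0.37, -0.455, -0.649], "gripper": 1}]'

```text
time_s: 6.1
tcp_pos: [0.5773, -0.1141, 0.1364]
orientation: [-0.157, 2.391, -1.906]
contact_force: [0.4, 0.1, -0.1]
width: 0.107
```

```bash
python3 -c "
from h import *
s=get_state();print(s['tcp_pos'],s['width']*88,s['contact_force'])
im,d=capture('wrist'); save('w4',im); np.savez('w4',im=im,d=d,p=s['tcp_pos'],o=s['orientation'])
delta(tip(.03),Rkey())
delta(tip(.01),Rkey())"
```

```text
[ 0.5773 -0.1141  0.1364] 9.448279247281725 [ 0.4362  0.1126 -0.0734]
xyz [-0.0015  0.004  -0.0035] rot [-0.0014 -0.0027 -0.0011]
xyz [-0.0014  0.084  -0.0035] rot [-0.0014 -0.0027 -0.0011]
```

View pics/w4.png

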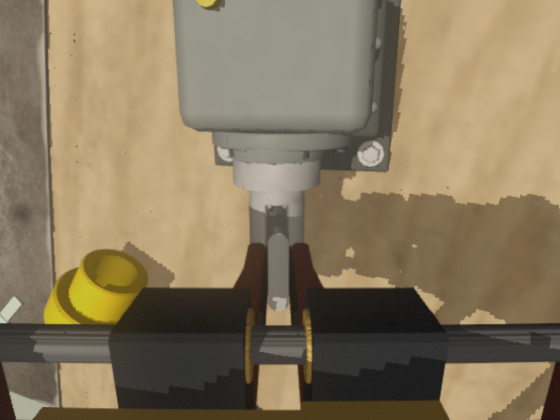

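The key is held straight along the shaft, with its near end at (278,302) and the keyway's far end visible at about (277,212). I'll check the lateral alignment numerically in the tool frame.

```bash
python3 - <<'E'
from h import *
w=np.load('w4.npz'); s=dict(tcp_pos=w['p'],orientation=w['o']); d=w['d']; im=w['im']
m,_=Twc('wrist',s); T=np.array(m['T_tool_cam'])
g=cv2.cvtColor(im,cv2.COLOR_RGB2GRAY)
for r in (206,214,220,226,234,242,260,280,295): print(r,g[r,244:312:2])
roi=np.zeros(d.shape,bool); roi[190:310,246:310]=1
v,u=np.nonzero(roi&(d>0)); P=(rays(m,np.c_[u,v])*d[v,u][:,None])@T[:3,:3].T+T[:3,3]
k=(abs(P[:,2])<.009)&(P[:,1]<.02)&(P[:,1]>0.005)
print('key x',np.percentile(P[k,0],[1,50,99]),'z',np.percentile(P[k,2],[2,50,98]),'top y',np.median(P[k,1]))
q=(P[:,0]<-.018)&(P[:,0]>-.03)&(P[:,1]>.03)
for lo in np.arange(-.018,.018,.0015):
    t=q&(P[:,2]>=lo)&(P[:,2]<lo+.0015)
    if t.sum(): print(round(lo+.00075,4),t.sum(),np.percentile(P[t,1],[10,50,90]))
E
```

```text
206 [158 158 142 128 158 167 171 174 176 178 160 113 157 148  95 101 107  98
  96 119 145 128 131 148 146 139 133 120 108  93  94 109 109 109]
214 [162 161 146  97 102 108 111 112 114 114 108 103  79 101 101  99  91  79
  78  79  77  93 131 149 146 137 131 119 106  92  98 109 110 108]
220 [162 162 153 100 101 106 109 111 113 115 108  85  79  78  79  79  79  77
  77  76  75  76  94 110 109 107 104  99  92  89  99 110 110 109]
226 [162 160 156  99 100 105 108 111 113 114 109  87  77  78  78  80  81  80
  77  77  76  78  94 108 109 106 103  97  95  88  99 110 110 110]
234 [162 158 154 104 100 103 107 109 110 112 109  87  77  78  87 104 112 138
 132 111  80  76  88 108 108 106 102  96  93  89 102 108 107 108]
242 [159 159 155 101  88  89  90  92  95 108 107  87 107 118 120 118 120 118
 118 115 116 113 101 107 107  98  90  80  79  75  91 105 108 108]
260 [144  61  52  51  55  52  53  52  51  50  44  46 102 117 117 118 119 118
 115 116 115 113  94  39  39  44  42  43  44  44  45  43  44  47]
280 [ 48  50  49  48  50  48  47  46  46  38  39  38  95 115 116 117 117 113
 115 113 113 112  88  
[... 310 characters left out ...]
0157 23 [0.0575 0.0583 0.0606]
-0.0142 49 [0.0537 0.0556 0.0569]
-0.0127 35 [0.0519 0.053  0.0538]
-0.0112 54 [0.0508 0.0519 0.0529]
-0.0097 55 [0.0497 0.0503 0.0512]
-0.0082 41 [0.0486 0.0494 0.0503]
-0.0067 58 [0.0479 0.0488 0.0493]
-0.0052 55 [0.0475 0.0484 0.0492]
-0.0037 51 [0.0473 0.0481 0.0511]
-0.0022 39 [0.047  0.0481 0.0524]
-0.0007 47 [0.0468 0.0475 0.0514]
0.0008 51 [0.0467 0.0478 0.0527]
0.0023 52 [0.0473 0.0481 0.0518]
0.0038 53 [0.0477 0.0483 0.0491]
0.0053 43 [0.0476 0.0485 0.0495]
0.0068 52 [0.0483 0.0492 0.0502]
0.0083 56 [0.0491 0.0499 0.0508]
0.0098 55 [0.0504 0.0512 0.0524]
0.0113 38 [0.052  0.0528 0.0536]
0.0128 54 [0.0533 0.0549 0.056 ]
0.0143 33 [0.0563 0.0582 0.0594]
```

The measured keyway sits about 0.7 to 0.9 mm to the −z side of the key, which agrees with the remaining offset to my target. I'll correct for it and come down to 10 mm above the seat.

Request:
jog_arm --rows '[{"delta_rot": [0, 0, 0], "xyz": [-0.0014, 0.04, -0.0035], "gripper": 1}, {"delta_rot": [0, 0, 0], "xyz": [-0.0014, 0.084, -0.0035], "gripper": 1}, {"delta_rot": [0, 0, 0], "xyz": [-0.0014, 0.084, -0.0035], "gripper": 1}, {"delta_rot": [0, 0, 0], "xyz": [-0.0014, 0.084, -0.0035], "gripper": 1}, {"delta_rot": [0, 0, 0], "xyz": [-0.0014, 0.084, -0.0035], "gripper": 1}]'

```text
time_s: 6.65
tcp_pos: [0.5773, -0.1091, 0.1172]
orientation: [-0.154, 2.39, -1.906]
contact_force: [-0.2, 0.1, -0.7]
width: 0.109
```

```bash
python3 - <<'E'
from h import *
s=get_state();print(s['time_s'],s['tcp_pos'],s['contact_force'])
im,d=capture('wrist'); np.savez('w5',im=im,d=d,p=s['tcp_pos'],o=s['orientation'])
g=cv2.cvtColor(im,cv2.COLOR_RGB2GRAY)
for r in (206,212,218,224,230,236,244,260,280): print(r,g[r,240:316:2])
delta(tip(.005),Rkey()); delta(tip(.003),Rkey())
save('w5',cv2.resize(im[180:310,230:330],None,fx=5,fy=5,interpolation=cv2.INTER_CUBIC))
E
```

```text
6.65 [ 0.5773 -0.1091  0.1172] [-0.2096  0.0608 -0.704 ]
206 [166 164 162 157 145 156 164 168 171 173 175 178 178 180 183 183 181 181
 182 179 175 171 167 165 162 157 150 145 139 133 127 120 104  91 103 108
 109 108]
212 [163 161 160 148 144 155 167 172 175 173 177 178 180 180 180 181 182 181
 177 175 173 170 164 160 157 152 150 143 132 126 118 110 101  90 100 109
 110 110]
218 [160 159 158 146 120 155 166 171 174 177 178 179 151 117 159 148 109 113
 122 121 108 100 125 141 133 132 150 149 142 136 126 116 103  91 100 110
 111 108]
224 [166 165 162 150 100 102 106 110 112 120 144 138 105  85  80  79  80  79
  79  85  90  82  78  79  95 129 148 146 141 134 125 112  99  89  99 109
 108 108]
230 [164 163 164 160 100 101 107 110 112 112 114 115 105  85  79  94 102  83
  83  89  84  81  80  77  78  93 106 110 107 106 101 100  94  89 106 110
 110 109]
236 [164 163 160 157 103  99 105 109 110 112 114 114 105  84  78  91 115 119
 122 121 118 118 107  85  77  90 107 111 107 105 101  96  94  88 105 110
 110 109]
244 [164 162 160 157  95  66  60  57  58  58  58  63  91  85 111 120 120 121
 120 119 118 117 115 114 102  92  92  62  53  48  49  49  50  54  96 109
 108 107]
260 [163 162 139  60  55  54  54  53  54  52  52  48  45  48 102 117 118 120
 119 118 115 117 115 113  95  42  39  46  48  46  44  42  42  44  46  47
  95 106]
280 [ 50  51  49  47  48  48  49  50  48  46  47  39  39  39  95 115 117 115
 116 116 114 116 113 113  88  34  33  34  40  41  40  41  41  39  40  37
  40  41]
xyz [ 0.0005  0.0217 -0.0004] rot [-0.002  -0.0026 -0.0022]
xyz [ 0.0005  0.0297 -0.0004] rot [-0.002  -0.0026 -0.0022]
```

View pics/w5.png

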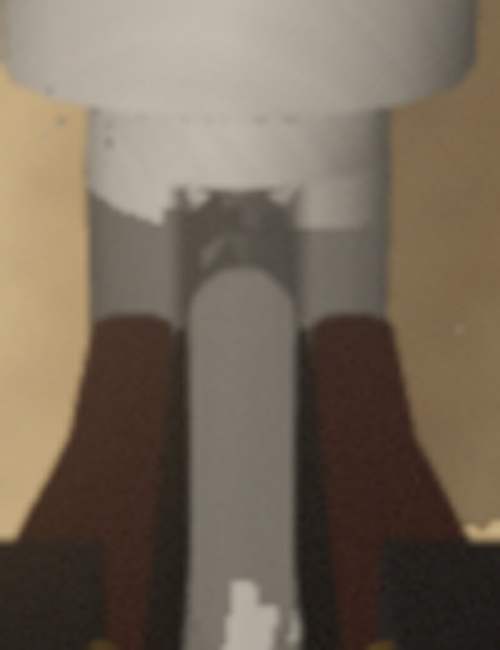

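The keyway centre (column 277.8) and the key centre (278.0) line up within about 0.1 mm. Now I'll lower it gently.

Request:
jog_arm --rows '[{"delta_rot": [0, 0, 0], "xyz": [0, 0.01, 0], "gripper": 1}, {"delta_rot": [0, 0, 0], "xyz": [0, 0.018, 0], "gripper": 1}, {"delta_rot": [0, 0, 0], "xyz": [0, 0.022, 0], "gripper": 1}, {"delta_rot": [0, 0, 0], "xyz": [0, 0.025, 0], "gripper": 1}, {"delta_rot": [0, 0, 0], "xyz": [0, 0.028, 0], "gripper": 1}, {"delta_rot": [0, 0, 0], "xyz": [0, 0.028, 0], "gripper": 1}]'

```text
time_s: 7.3
tcp_pos: [0.5774, -0.1076, 0.1105]
orientation: [-0.154, 2.389, -1.906]
contact_force: [1.1, 0.1, 0.4]
width: 0.108
```

```bash
cat > st.py <<'E'
from h import *
s=get_state();Q=Rs().T@(s['tcp_pos']-KM)
print('t',s['time_s'],'tcp in keyway frame mm',Q*1e3,'h',(Q[2]-.033)*1e3,'F keyframe',Rs().T@s['contact_force'],'w',s['width']*88)
E
python3 st.py
```

```text
t 7.3 tcp in keyway frame mm [ 0.3225 -0.0513 36.4603] h 3.4603369567393973 F keyframe [1.1489 0.0197 0.4235] w 9.486866818749812
```

Request:
jog_arm --rows '[{"delta_rot": [0, 0, 0], "xyz": [0, 0.003, 0], "gripper": 1}, {"delta_rot": [0, 0, 0], "xyz": [0, 0.006, 0], "gripper": 1}, {"delta_rot": [0, 0, 0], "xyz": [0, 0.006, 0], "gripper": 1}]'

```text
time_s: 7.6
tcp_pos: [0.5774, -0.1072, 0.109]
orientation: [-0.154, 2.389, -1.906]
contact_force: [1.7, -0.3, -0.6]
width: 0.108
```

```bash
python3 st.py
```

```text
t 7.6 tcp in keyway frame mm [ 0.3833 -0.0352 34.9181] h 1.918050986738494 F keyframe [ 1.6883 -0.6166 -0.517 ] w 9.460550577478646
```

Request:
jog_arm --rows '[{"delta_rot": [0, 0, 0], "xyz": [0, 0.002, 0], "gripper": 1}, {"delta_rot": [0, 0, 0], "xyz": [0, 0.004, 0], "gripper": 1}, {"delta_rot": [0, 0, 0], "xyz": [0, 0.004, 0], "gripper": 1}]'

```text
time_s: 7.9
tcp_pos: [0.5774, -0.107, 0.108]
orientation: [-0.153, 2.389, -1.906]
contact_force: [1.2, 0.0, 0.5]
width: 0.11
```

```bash
python3 st.py
```

```text
t 7.9 tcp in keyway frame mm [ 0.4215 -0.0542 33.9123] h 0.9123067784659739 F keyframe [ 1.228  -0.023   0.4907] w 9.693290937528852
```

Request:
jog_arm --rows '[{"delta_rot": [0, 0, 0], "xyz": [0, 0.002, 0], "gripper": 1}, {"delta_rot": [0, 0, 0], "xyz": [0, 0.004, 0], "gripper": 1}, {"delta_rot": [0, 0, 0], "xyz": [0, 0.004, 0], "gripper": 1}]'

```text
time_s: 8.2
tcp_pos: [0.5774, -0.107, 0.1079]
orientation: [-0.153, 2.388, -1.906]
contact_force: [-1.7, -1.5, 5.5]
width: 0.109
```

```bash
python3 st.py
```

```text
t 8.2 tcp in keyway frame mm [ 0.4438 -0.0865 33.7842] h 0.7842120668287572 F keyframe [-1.9229  0.0397  5.6624] w 9.613277893280749
```

There was contact of 5.7 N where the bottom should be, at TCP 33.8 mm from the axis point (11 + 22.9 expected). I'll let go and back off.

Request:
jog_arm --rows '[{"delta_rot": [0, 0, 0], "xyz": [0, 0, 0], "gripper": 0.82}, {"delta_rot": [0, 0, 0], "xyz": [0, 0, 0], "gripper": 0.78}, {"delta_rot": [0, 0, 0], "xyz": [0, -0.02, 0], "gripper": 0.7}, {"delta_rot": [0, 0, 0], "xyz": [0, -0.2, 0], "gripper": 0.5}, {"delta_rot": [0, 0, 0], "xyz": [0, -0.4, 0], "gripper": 0.2}, {"delta_rot": [0, 0, 0], "xyz": [0, -0.4, 0], "gripper": 0}, {"delta_rot": [0, 0, 0], "xyz": [0, -0.4, 0], "gripper": 0}]'

```text
time_s: 8.9
tcp_pos: [0.5807, -0.1295, 0.2073]
orientation: [-0.149, 2.385, -1.907]
contact_force: [0.4, 0.3, -0.4]
width: 0.627
```

```bash
python3 - <<'E'
from h import *
s=get_state();print(s['time_s'],s['tcp_pos'],s['contact_force'])
im,d=capture('wrist'); np.savez('w6',im=im,d=d,p=s['tcp_pos'],o=s['orientation'])
save('w6',cv2.resize(im[80:330,180:380],None,fx=3,fy=2.4,interpolation=cv2.INTER_CUBIC))
C=cloud('wrist',d,np.ones(d.shape,bool),s); Q=(C-KM)@Rs()
k=(abs(Q[:,0])<.05)&(abs(Q[:,1])<.03)&(Q[:,2]>0)&(Q[:,2]<.05); Q=Q[k]
key=(Q[:,2]>.0185)&(abs(Q[:,1])<.009)&(abs(Q[:,0])<.0245)
print('key top n',key.sum(),'x',np.percentile(Q[key,0],[1,99]),'y',np.percentile(Q[key,1],[2,50,98]),'z',np.percentile(Q[key,2],[5,50,95]))
t=abs(Q[:,1])<.003; t&=key
print('slope',np.polyfit(Q[t,0],Q[t,2],1),np.polyfit(Q[key,0],Q[key,1],1),'roll',np.polyfit(Q[key&(abs(Q[:,1])<.0045),1],Q[key&(abs(Q[:,1])<.0045),2],1))
# shaft top along y
for lo in np.arange(-.016,.016,.002):
    t=(Q[:,1]>=lo)&(Q[:,1]<lo+.002)&(abs(Q[:,0])<.015)
    if t.sum()>3: print(round(lo+.001,3),t.sum(),np.median(Q[t,2]),np.median(np.hypot(Q[t,1],Q[t,2])))
np.savez('Q6',Q=Q)
E
```

```text
8.9 [ 0.5807 -0.1295  0.2073] [ 0.4376  0.2909 -0.3813]
key top n 679 x [-0.0198  0.0182] y [-0.0054 -0.0004  0.004 ] z [0.0196 0.0207 0.0218]
slope [0.0024 0.0208] [-0.0095 -0.0006] roll [0.0231 0.0208]
-0.015 82 0.005425602954500638 0.015881118128861615
-0.013 89 0.009183301237971673 0.015918030597390626
-0.011 109 0.011415854771897212 0.015815994978960506
-0.009 85 0.01300265800092636 0.015811106765979244
-0.007 117 0.014112471779486326 0.015803191533944674
-0.005 101 0.020332589070072675 0.02086915677071476
-0.003 97 0.020780796839351145 0.021028039800983306
-0.001 117 0.02074775572995724 0.02077683365502907
0.001 119 0.02082827612759157 0.020885802702620773
0.003 111 0.021000644693598376 0.021232633387207316
0.005 82 0.014079814195170862 0.015116256983296952
0.007 114 0.01425642109575494 0.01592411342283978
0.009 89 0.012858025367631096 0.01573074416612469
0.011 104 0.011475330409096568 0.01589319886637844
0.013 93 0.008910169367412263 0.01585293102233776
0.015 88 0.005826664883666029 0.015998821952643634
```

View pics/w6.png

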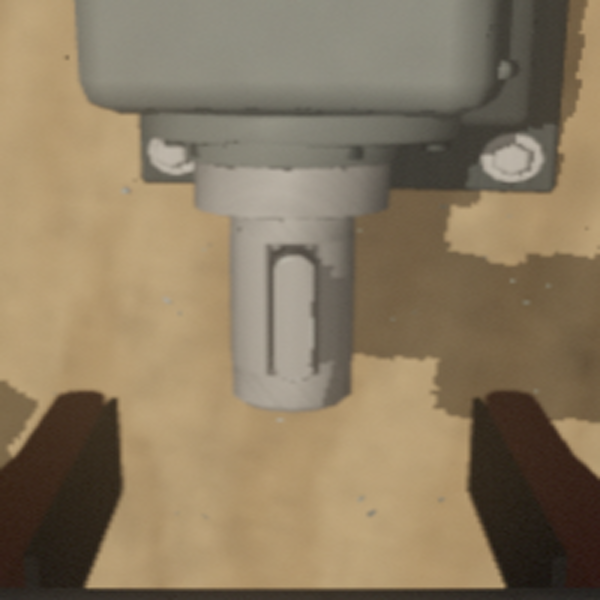

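The key is seated: its top is 20.8 mm from the axis (21 nominal), it is level to 0.002 rad, and its centre is −0.8 mm along. In the frame turned by 0.225 the key leans a further ~0.023, so I take the keyway lean as about 0.245. Now the roller.

```bash
python3 -c "
from h import *
s=get_state(); print(s['q'])
delta([.55,.10,.24],Rdown(.3-np.pi/2));delta([.48,.26,.24],Rdown(.3-np.pi/2))"
```

```text
[-0.3852  0.1478  1.2449  0.2031  1.8527  1.1025]
xyz [ 0.001   0.0689 -0.932 ] rot [ 0.4451 -0.3395 -0.0423]
xyz [ 0.1961  0.217  -1.5862] rot [ 0.4451 -0.3395 -0.0423]
```

Request:
jog_arm --rows '[{"delta_rot": [0, 0, 0], "xyz": [0, -0.08, -0.2], "gripper": 0}, {"delta_rot": [0.2, -0.17, 0], "xyz": [0, -0.05, -0.4], "gripper": 0}, {"delta_rot": [0.445, -0.34, -0.042], "xyz": [0, 0, -0.6], "gripper": 0}, {"delta_rot": [0.445, -0.34, -0.042], "xyz": [0, 0.03, -0.8], "gripper": 0}, {"delta_rot": [0.445, -0.34, -0.042], "xyz": [0.05, 0.07, -0.99], "gripper": 0}]'

```text
time_s: 9.45
tcp_pos: [0.5367, 0.1102, 0.2405]
orientation: [-0.317, 2.06, -2.06]
contact_force: [0.4, 0.4, -0.4]
width: 0.997
```

```bash
python3 -c "
from h import *
delta([.48,.26,.23],Rdown(.3-np.pi/2))"
```

```text
xyz [ 0.038   0.0423 -0.6397] rot [0.001 0.005 0.006]
```

Request:
jog_arm --rows '[{"delta_rot": [0, 0, 0], "xyz": [0.038, 0.042, -0.64], "gripper": 0}, {"delta_rot": [0, 0, 0], "xyz": [0.038, 0.042, -0.64], "gripper": 0}, {"delta_rot": [0, 0, 0], "xyz": [0.038, 0.042, -0.64], "gripper": 0}, {"delta_rot": [0, 0, 0], "xyz": [0.038, 0.042, -0.64], "gripper": 0}, {"delta_rot": [0, 0, 0], "xyz": [0.038, 0.042, -0.64], "gripper": 0}, {"delta_rot": [0, 0, 0], "xyz": [0.038, 0.042, -0.64], "gripper": 0}]'

```text
time_s: 10.05
tcp_pos: [0.4801, 0.2592, 0.229]
orientation: [-0.319, 2.059, -2.062]
contact_force: [0.8, 0.3, 0.3]
width: 0.994
```

```bash
python3 - <<'E'
from h import *
from scipy.optimize import least_squares
s=get_state();print(s['time_s'],s['tcp_pos'])
im,d=capture('wrist'); np.savez('w7',im=im,d=d,p=s['tcp_pos'],o=s['orientation']); save('w7',im)
o=cut_out('wrist','roller'); print([(x['at'],x['confidence'],x['mask'].sum()) for x in o])
M=o[0]['mask']; C=cloud('wrist',d,M,s); C=C[C[:,2]>.067]
def y(p,X): return -(X[:,0]-.487)*np.sin(p[1])+(X[:,1]-p[0])*np.cos(p[1])
for a0 in (0.,.4,-.4,.8):
    p=np.array([.26,a0,.066])
    for it in range(10):
        r=np.hypot(y(p,C),C[:,2]-p[2]); b=abs(r-.027); t=abs(r-.038); tol=.006 if it<4 else .002
        rad=np.where(b<t,.027,.038); sel=np.minimum(b,t)<tol
        f=least_squares(lambda v:np.hypot(y(v,C[sel]),C[sel,2]-v[2])-rad[sel],p,loss='soft_l1',f_scale=.0007); p=f.x
    x=(C[:,0]-.487)*np.cos(p[1])+(C[:,1]-p[0])*np.sin(p[1])
    print(a0,p,sel.mean(),np.sqrt(np.mean(f.fun**2)),'boss x',np.percentile(x[sel&(rad==.027)],[1,50,99]),'tyre x',np.percentile(x[sel&(rad==.038)],[1,50,99]))
E
```

```text
10.05 [0.4801 0.2592 0.229 ]
[([484.3, 247.2], 0.88, np.int64(4201)), ([281.6, 175.5], 0.83, np.int64(6110))]
  return _methods._mean(a, axis=axis, dtype=dtype,
  ret = ret.dtype.type(ret / rcount)
Traceback (most recent call last):
IndexError: index -1 is out of bounds for axis 0 with size 0
```

View pics/w7.png

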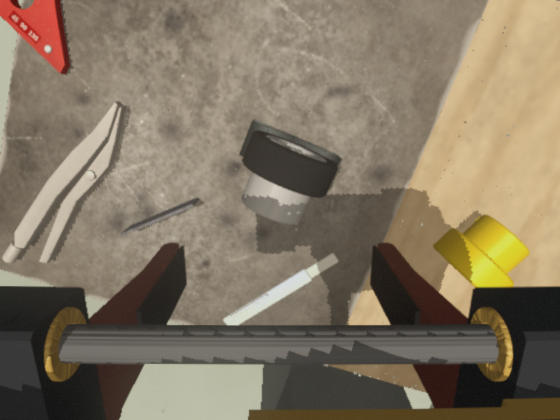

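The real roller is at (281,175), with the boss pointing down the picture. The detector's first hit at (484,247) is the yellow decoy, so I'll use the second mask.

```bash
cat > rol.py <<'E'
from h import *
from scipy.optimize import least_squares
w=np.load('w7.npz'); s=dict(tcp_pos=w['p'],orientation=w['o']); d=w['d']; im=w['im']
roi=np.zeros(d.shape,bool); roi[110:230,230:350]=1
C=cloud('wrist',d,roi,s); C=C[C[:,2]>.06]
def y(p,X): return -(X[:,0]-.487)*np.sin(p[1])+(X[:,1]-p[0])*np.cos(p[1])
for a0 in (0.,.3):
    p=np.array([.26,a0,.066])
    for it in range(12):
        r=np.hypot(y(p,C),C[:,2]-p[2]); b=abs(r-.027); t=abs(r-.038); tol=.006 if it<5 else .002
        rad=np.where(b<t,.027,.038); sel=(np.minimum(b,t)<tol)&(C[:,2]>p[2]+.002)
        f=least_squares(lambda v:np.hypot(y(v,C[sel]),C[sel,2]-v[2])-rad[sel],p,loss='soft_l1',f_scale=.0007); p=f.x
    x=(C[:,0]-.487)*np.cos(p[1])+(C[:,1]-p[0])*np.sin(p[1])
    print(a0,p,len(C),sel.mean(),np.sqrt(np.mean(f.fun**2)),'boss x',np.percentile(x[sel&(rad==.027)],[1,2,50,98,99]),'tyre x',np.percentile(x[sel&(rad==.038)],[1,2,50,98,99]))
E
python3 rol.py
```

```text
0.0 [ 0.2588 -0.0883  0.0653] 5730 0.9547993019197207 0.0006093417349951922 boss x [-0.023  -0.0226 -0.0087  0.034   0.0342] tyre x [0.0069 0.0074 0.021  0.0337 0.034 ]
0.3 [ 0.2588 -0.0883  0.0653] 5730 0.9547993019197207 0.0006093417349950664 boss x [-0.023  -0.0226 -0.0087  0.034   0.0342] tyre x [0.0069 0.0074 0.021  0.0337 0.034 ]
```

The roller fit is clean (rms 0.6 mm; boss 30 mm and tyre 28 mm as given). The axis yaw is −0.088 and boss_centre is about (0.4785,0.2596). Next I'll grasp it.

```bash
python3 -c "
from h import *
a=-.0883
delta([.4767,.2597,.12],Rdown(a-np.pi/2));delta([.4767,.2597,.064],Rdown(a-np.pi/2))"
```

```text
xyz [ 0.0121  0.4388 -0.0093] rot [-0.0018  0.7775  0.0071]
xyz [ 0.0113  0.6628 -0.0093] rot [-0.0018  0.7775  0.0071]
```

Request:
jog_arm --rows '[{"delta_rot": [0, 0.3, 0], "xyz": [0.012, 0.15, -0.009], "gripper": 0}, {"delta_rot": [0, 0.55, 0], "xyz": [0.012, 0.2, -0.009], "gripper": 0}, {"delta_rot": [-0.002, 0.777, 0.007], "xyz": [0.012, 0.3, -0.009], "gripper": 0}, {"delta_rot": [-0.002, 0.777, 0.007], "xyz": [0.012, 0.35, -0.009], "gripper": 0}, {"delta_rot": [-0.002, 0.777, 0.007], "xyz": [0.012, 0.35, -0.009], "gripper": 0}]'

```text
time_s: 10.65
tcp_pos: [0.4764, 0.2581, 0.14]
orientation: [-0.091, -2.173, 2.177]
contact_force: [-0.5, -0.0, -0.1]
width: 0.999
```

```bash
python3 -c "
from h import *
a=-.0883
delta([.4767,.2597,.12],Rdown(a-np.pi/2));delta([.4767,.2597,.064],Rdown(a-np.pi/2))"
```

```text
xyz [-0.0008  0.0799 -0.0068] rot [-0.0042  0.0027  0.007 ]
xyz [-0.0016  0.3039 -0.0072] rot [-0.0042  0.0027  0.007 ]
```

Request:
jog_arm --rows '[{"delta_rot": [-0.004, 0.003, 0.007], "xyz": [-0.001, 0.1, -0.007], "gripper": 0}, {"delta_rot": [-0.004, 0.003, 0.007], "xyz": [-0.001, 0.2, -0.007], "gripper": 0}, {"delta_rot": [-0.004, 0.003, 0.007], "xyz": [-0.002, 0.28, -0.007], "gripper": 0}, {"delta_rot": [-0.004, 0.003, 0.007], "xyz": [-0.002, 0.304, -0.007], "gripper": 0.1}, {"delta_rot": [-0.004, 0.003, 0.007], "xyz": [-0.002, 0.304, -0.007], "gripper": 0.3}, {"delta_rot": [-0.004, 0.003, 0.007], "xyz": [-0.002, 0.304, -0.007], "gripper": 0.3}]' --squeeze 35

```text
time_s: 11.25
tcp_pos: [0.4777, 0.2598, 0.0658]
orientation: [-0.098, -2.178, 2.176]
contact_force: [0.4, 0.8, 0.3]
width: 0.766
```

```bash
python3 -c "
from h import *
a=-.0883
s=get_state();print(s['tcp_pos'],s['contact_force'],s['width']*88)
delta([.4767,.2597,.064],Rdown(a-np.pi/2))"
```

```text
[0.4777 0.2598 0.0658] [0.4079 0.7671 0.3444] 67.39510771053072
xyz [0.004  0.0072 0.0009] rot [ 0.0022  0.0006 -0.0041]
```

Close on the boss.

Request:
jog_arm --rows '[{"delta_rot": [0.002, 0, -0.004], "xyz": [0.004, 0.006, 0.001], "gripper": 0.35}, {"delta_rot": [0.002, 0, -0.004], "xyz": [0.004, 0.006, 0.001], "gripper": 0.4}, {"delta_rot": [0.002, 0, -0.004], "xyz": [0.004, 0.006, 0.001], "gripper": 0.5}, {"delta_rot": [0.002, 0, -0.004], "xyz": [0.004, 0.006, 0.001], "gripper": 0.6}, {"delta_rot": [0.002, 0, -0.004], "xyz": [0.004, 0.006, 0.001], "gripper": 0.6}]'

```text
time_s: 11.75
tcp_pos: [0.4772, 0.2598, 0.0657]
orientation: [-0.098, -2.178, 2.176]
contact_force: [-0.6, -0.8, 5.5]
width: 0.603
```

```bash
python3 -c "
from h import *
s=get_state();print(s['tcp_pos'],s['contact_force'],s['wrist_torque'],s['width']*88,s['orientation'])"
```

```text
[0.4772 0.2598 0.0657] [-0.6309 -0.7726  5.5109] [-0.2126  0.2043 -0.006 ] 53.06393092826757 [-0.0978 -2.1781  2.1765]
```

Request:
jog_arm --rows '[{"delta_rot": [0, 0, 0], "xyz": [0, -0.08, 0], "gripper": 0.8}, {"delta_rot": [0, 0, 0], "xyz": [0, -0.2, 0], "gripper": 0.8}, {"delta_rot": [0, 0, 0], "xyz": [0, -0.4, 0], "gripper": 0.8}, {"delta_rot": [0, 0, 0], "xyz": [0, -0.5, 0], "gripper": 0.8}, {"delta_rot": [0, 0, 0], "xyz": [0, -0.5, 0], "gripper": 0.8}, {"delta_rot": [0, 0, 0], "xyz": [0, -0.5, 0], "gripper": 0.8}]'

```text
time_s: 12.35
tcp_pos: [0.4764, 0.2595, 0.1882]
orientation: [-0.094, -2.175, 2.177]
contact_force: [0.2, -0.9, -8.9]
width: 0.602
```

```bash
python3 - <<'E'
from h import *
from scipy.optimize import least_squares
s=get_state();print(s['time_s'],s['tcp_pos'],s['contact_force'],s['wrist_torque'],s['width']*88)
im,d=capture('wrist'); np.savez('w8',im=im,d=d,p=s['tcp_pos'],o=s['orientation'])
m,_=Twc('wrist',s); T=np.array(m['T_tool_cam'])
v,u=np.nonzero(d>0); P=(rays(m,np.c_[u,v])*d[v,u][:,None])@T[:3,:3].T+T[:3,3]
k=(P[:,0]<-.005)&(P[:,0]>-.06)&(abs(P[:,2])<.037)&(P[:,1]<.01)&(P[:,1]>-.05); P=P[k];u=u[k];v=v[k]
p=np.array([0,0,0,0.]) # z0,slope z/x, y0, slope y/x ; axis along tool x
def rr(p,X): return np.hypot(X[:,2]-p[0]-p[1]*(X[:,0]+.03),X[:,1]-p[2]-p[3]*(X[:,0]+.03))-.038
for it in range(10):
    sel=abs(rr(p,P))<(.004 if it<4 else .0015)
    f=least_squares(lambda q:rr(q,P[sel]),p,loss='soft_l1',f_scale=.0006); p=f.x
print('tyre axis in tool: z0,dz/dx,y0,dy/dx',p,sel.sum(),np.sqrt(np.mean(f.fun**2)),'x range',np.percentile(P[sel,0],[.5,2,98,99.5]), 'rows',v[sel].min(),v[sel].max(),'cols',u[sel].min(),u[sel].max())
c=im[120:260,180:380]; save('w8',cv2.resize(cv2.convertScaleAbs(c,alpha=1.6,beta=10),None,fx=4,fy=4,interpolation=cv2.INTER_CUBIC))
g=cv2.cvtColor(im,cv2.COLOR_RGB2GRAY)
print(im.shape)
for r in range(v[sel].min()-14,v[sel].max(),3): print(r,g[r,204:356:4])
E
```

```text
12.35 [0.4764 0.2595 0.1882] [ 0.2429 -0.9428 -8.8823] [ 0.0344  0.1725 -0.0088] 52.971784052021306
tyre axis in tool: z0,dz/dx,y0,dy/dx [ 0.0004  0.0014  0.0014 -0.0238] 14807 0.0005386408601701718 x range [-0.0448 -0.0441 -0.0126 -0.0106] rows 187 309 cols 181 375
(420, 560, 3)
173 [164 171 151 117  74  54  52  57  62  71  83  88  94  98  99 100 101 102
 102 104 106 104 105 102  99  94  82  71  55  51  47  45  46  55  84  95
  99  99]
176 [ 80  57  54  54  56  67  88 101 104 104 105 118 143 163 179 184 187 192
 188 192 193 185 182 174 167 151 117 103  99  98 101  82  55  54  49  42
  43  55]
179 [ 54  53  54  69 102 102 102 101 103 122 143 161 170 176 177 155 151 157
 149 147 148 221 214 208 198 187 177 162 136 105 102 101 102  99  62  45
  45  43]
182 [ 54  59  71 100 100  99 103 102 101 119 141 136 138 143 146 150 146 153
 150 148 149 152 149 146 140 135 129 149 133 122 101 100 100  99 101  65
  45  40]
185 [ 64  63 102 102 102 103 104 103  99 115 126 132 138 142 145 150 146 153
 151 148 148 146 141 138 135 128 123 113 100 100 103 101 104 104 101 100
  56  50]
188 [ 63  62 122 13
[... 4826 characters left out ...]
50 146 145 144 145 142 139 137 135 133 125 113  36
  34  35]
299 [ 40  39  37 101 115 124 128 131 134 136 139 142 142 144 146 144 144 144
 146 151 151 150 152 150 147 145 144 145 141 139 137 135 132 125 115  34
  33  32]
302 [ 40  40  41  99 115 124 128 131 133 137 139 141 143 144 147 144 143 145
 147 151 151 151 152 149 148 145 143 145 141 139 140 134 131 123 113  35
  32  32]
305 [ 39  39  40 101 115 124 126 131 134 137 140 142 142 144 147 144 145 145
 147 152 152 150 153 149 147 146 144 145 143 139 138 136 132 125 104  33
  33  34]
308 [ 40  41  38 105 114 123 128 130 134 137 140 141 143 144 146 145 145 145
 147 150 151 149 153 151 148 145 144 144 141 138 138 134 132 126 110  37
  31  32]
```

A notch shows in the back face at about columns 262–294, rows 189–195. The tyre droops by about 0.024 rad in the grip. I'll measure the notch's roll by projecting onto the back-face plane.

```bash
python3 - <<'E'
from h import *
w=np.load('w8.npz'); s=dict(tcp_pos=w['p'],orientation=w['o']); im=w['im']; d=w['d']
g=cv2.cvtColor(im,cv2.COLOR_RGB2GRAY).astype(float)
m,_=Twc('wrist',s); T=np.array(m['T_tool_cam'])
def face(uv,x=-.0448):
    r=rays(m,uv)@T[:3,:3].T; o=T[:3,3]; return o+r*((x-o[0])/r[:,0])[:,None]
for r in (186,188,189,190,191,192,193,194,195):
    row=g[r]; gr=np.diff(row[252:306]); 
    up=252+np.argmax(gr[:24])+.5; dn=252+24+np.argmin(gr[24:])+.5
    print(r,up,dn,gr.max(),gr.min(),face([[up,r],[dn,r]])[:,1:].ravel())
print(g[190,252:306].astype(int)); print(g[192,252:306].astype(int))
R0=R.from_rotvec(s['orientation']).as_matrix(); ax=np.array([-1,.0238,-.0014]); ax/=np.linalg.norm(ax); print('axis world',R0@ax, 'tool',R0)
# boss fit also, by upper surface near the tyre
v,u=np.nonzero(d>0); P=(rays(m,np.c_[u,v])*d[v,u][:,None])@T[:3,:3].T+T[:3,3]
k=(abs(P[:,2])<.003)
for lo in np.arange(-.046,.02,.004):
    t=k&(P[:,0]>=lo)&(P[:,0]<lo+.004)&(P[:,1]<0)&(P[:,1]>-.05)
    if t.sum(): print(round(lo+.002,3),t.sum(),np.median(P[t,1]))
E
```

```text
186 256.5 296.5 3.0 -4.0 [-0.0083 -0.0077 -0.0082  0.0073]
188 268.5 291.5 3.0 -3.0 [-0.0116 -0.0031 -0.0116  0.0053]
189 254.5 300.5 5.0 -4.0 [-0.0133 -0.0081 -0.0132  0.0085]
190 261.5 292.5 9.0 -5.0 [-0.0149 -0.0055 -0.0148  0.0055]
191 261.5 293.5 19.0 -13.0 [-0.0164 -0.0054 -0.0164  0.0058]
192 262.5 293.5 25.0 -16.0 [-0.018  -0.005  -0.0179  0.0058]
193 262.5 293.5 26.0 -18.0 [-0.0195 -0.005  -0.0194  0.0057]
194 262.5 292.5 18.0 -13.0 [-0.0209 -0.0049 -0.0209  0.0053]
195 253.5 303.5 18.0 -12.0 [-0.0224 -0.0079 -0.0223  0.009 ]
[106 107 111 115 119 120 124 127 129 132 141 149 150 147 145 146 147 148
 149 151 152 152 153 152 149 148 147 148 148 148 148 149 148 147 146 144
 145 144 143 141 140 135 130 126 125 123 121 118 116 114 111 110 107 104]
[ 99  98  99 100  98  98  99  99 100 101 113 138 148 147 146 146 145 148
 150 151 153 153 152 150 149 148 148 147 147 148 148 149 148 147 145 145
 144 143 144 142 140 130 114 105 102  99 100 101 100 100 100 100 101 100]
axis world [ 0.996  -0.0863 -0.0249] tool [[-0.9961 -0.0011 -0.0877]
 [ 0.0877 -0.0006 -0.9961]
 [ 0.0011 -1.      0.0007]]
-0.044 397 -0.03455548301540695
-0.04 253 -0.036469362250903456
-0.036 237 -0.03655682313828447
-0.032 245 -0.0367283852521057
-0.028 217 -0.036788257129569166
-0.024 229 -0.036687286944495204
-0.02 183 -0.036679405474793994
-0.016 16 -0.03514545604992246
-0.012 113 -0.025998043058795398
-0.008 177 -0.026011629546783627
-0.004 171 -0.026117204005189423
0.0 166 -0.026315328574206848
0.004 18 -0.02580897424132928
```

The notch centre is in line with the roller axis (z 0.36 mm against 0.38 mm) and its width reads 10.75 mm, so the keyway stands exactly along the tool. I'll build the approach poses with the droop taken into account.

```bash
cat >> h.py <<'E'
TH=.245
RT=np.eye(4)  # roller_back frame in tool frame
_x=np.array([-1,.022,-.0014]); _x/=np.linalg.norm(_x); _z=np.array([0,-1,0.]); _z-=_z@_x*_x; _z/=np.linalg.norm(_z)
RT[:3,:3]=np.c_[_x,np.cross(_z,_x),_z]; RT[:3,3]=[-.0448,.0011,.0004]
def pose(D,dz=0,dy=0,shift=0):
    G=np.eye(4); G[:3,:3]=Rs(); xs=Rs()[:,0]
    G[:3,3]=KM+(.03-D)*xs+np.array([0,0,dz])+dy*np.array([-np.sin(YAW),np.cos(YAW),0])
    return G@np.linalg.inv(RT)
def to(D,**k):
    G=pose(D,**k); print('D',D,G[:3,3]); delta(G[:3,3],G[:3,:3])
def where():
    s=get_state(); X=np.eye(4); X[:3,:3]=R.from_rotvec(s['orientation']).as_matrix(); X[:3,3]=s['tcp_pos']
    B=X@RT; Rz=R.from_euler('z',YAW).as_matrix(); e=Rz.T@(B[:3,3]-KM)-[.03,0,0]
    print('t',s['time_s'],'roller back rel shoulder mm',e*1e3,'rot err',R.from_matrix(Rs().T@B[:3,:3]).as_rotvec(),'F',Rz.T@s['contact_force'],'M',Rz.T@s['wrist_torque'],'w',s['width']*88)
E
python3 -c "
from h import *
where(); to(.09,dz=.1); to(.09)"
```

```text
t 12.4 roller back rel shoulder mm [-38.7486 358.6775 110.6847] rot err [-0.2432 -0.0014 -0.2194] F [-1.0786 -0.297  -7.2884] M [0.0717 0.1804 0.0425] w 52.88014299539251
D 0.09 [ 0.472  -0.1128  0.1752]
xyz [-0.1153  0.0493  1.4838] rot [-0.4959 -0.428  -0.0036]
D 0.09 [ 0.472  -0.1128  0.0752]
xyz [-0.1166  0.4493  1.483 ] rot [-0.4959 -0.428  -0.0036]
```

Request:
jog_arm --rows '[{"delta_rot": [0, 0, 0], "xyz": [0, 0, 0.1], "gripper": 0.8}, {"delta_rot": [0, -0.1, 0], "xyz": [-0.02, 0, 0.25], "gripper": 0.8}, {"delta_rot": [-0.1, -0.2, 0], "xyz": [-0.04, 0, 0.42], "gripper": 0.8}, {"delta_rot": [-0.25, -0.3, 0], "xyz": [-0.06, 0, 0.6], "gripper": 0.8}, {"delta_rot": [-0.4, -0.428, 0], "xyz": [-0.09, 0, 0.78], "gripper": 0.8}, {"delta_rot": [-0.496, -0.428, -0.004], "xyz": [-0.115, 0, 0.93], "gripper": 0.8}, {"delta_rot": [-0.496, -0.428, -0.004], "xyz": [-0.115, 0, 0.98], "gripper": 0.8}]'

```text
time_s: 13.1
tcp_pos: [0.4818, 0.008, 0.1829]
orientation: [-0.128, 2.41, -1.879]
contact_force: [-0.6, 0.2, -7.8]
width: 0.602
```

```bash
python3 -c "
from h import *
where(); to(.09,dz=.1); to(.09)"
```

```text
t 13.1 roller back rel shoulder mm [-64.5711 118.1692 107.3951] rot err [ 0.0007  0.005  -0.0085] F [-0.5379  0.2747 -7.7972] M [-0.3958  0.144   0.0271] w 53.00252643791692
D 0.09 [ 0.472  -0.1128  0.1752]
xyz [ 0.0957 -0.087   0.4682] rot [ 0.0011 -0.017   0.01  ]
D 0.09 [ 0.472  -0.1128  0.0752]
xyz [0.1013 0.3009 0.5655] rot [ 0.0011 -0.017   0.01  ]
```

Request:
jog_arm --rows '[{"delta_rot": [0, -0.017, 0.01], "xyz": [0.05, -0.04, 0.2], "gripper": 0.8}, {"delta_rot": [0, -0.017, 0.01], "xyz": [0.096, -0.08, 0.4], "gripper": 0.8}, {"delta_rot": [0, -0.017, 0.01], "xyz": [0.096, -0.08, 0.47], "gripper": 0.8}, {"delta_rot": [0, -0.017, 0.01], "xyz": [0.098, 0.05, 0.503], "gripper": 0.8}, {"delta_rot": [0, -0.017, 0.01], "xyz": [0.1, 0.18, 0.535], "gripper": 0.8}, {"delta_rot": [0, -0.017, 0.01], "xyz": [0.101, 0.28, 0.56], "gripper": 0.8}, {"delta_rot": [0, -0.017, 0.01], "xyz": [0.101, 0.301, 0.5655], "gripper": 0.8}, {"delta_rot": [0, -0.017, 0.01], "xyz": [0.101, 0.301, 0.5655], "gripper": 0.8}, {"delta_rot": [0, -0.017, 0.01], "xyz": [0.101, 0.301, 0.5655], "gripper": 0.8}]'

```text
time_s: 14.0
tcp_pos: [0.4725, -0.1126, 0.076]
orientation: [-0.13, 2.401, -1.872]
contact_force: [-0.0, -0.8, -6.6]
width: 0.602
```

```bash
python3 - <<'E'
from h import *
from scipy.optimize import least_squares
where(); to(.09); to(.066)
s=get_state(); im,d=capture('wrist'); np.savez('w9',im=im,d=d,p=s['tcp_pos'],o=s['orientation'])
# shaft & roller axis offset in the roller/tool frame by depth
m,_=Twc('wrist',s); T=np.array(m['T_tool_cam'])
v,u=np.nonzero(d>0); P=(rays(m,np.c_[u,v])*d[v,u][:,None])@T[:3,:3].T+T[:3,3]
def fit(P,rad,x0,p):
    rr=lambda p,X: np.hypot(X[:,2]-p[0]-p[1]*(X[:,0]-x0),X[:,1]-p[2]-p[3]*(X[:,0]-x0))-rad
    for it in range(10):
        sel=abs(rr(p,P))<(.005 if it<4 else .0012)
        f=least_squares(lambda q:rr(q,P[sel]),p,loss='soft_l1',f_scale=.0006); p=f.x
    return p,sel.sum(),np.sqrt(np.mean(f.fun**2)),np.percentile(P[sel,0],[1,99])
k=(P[:,0]<-.005)&(P[:,0]>-.06)&(abs(P[:,2])<.037)&(P[:,1]<.01)&(P[:,1]>-.05)
print('tyre at x=-.0448',fit(P[k],.038,-.0448,np.zeros(4)))
for nm,xr in (('shaft',(-.125,-.095)),('all',(-.13,-.075))):
    k=(P[:,0]<xr[1])&(P[:,0]>xr[0])&(abs(P[:,2])<.02)&(P[:,1]<.005)&(P[:,1]>-.03)
    print(nm,k.sum(),fit(P[k],.016,-.09,np.zeros(4)))
k=(P[:,0]<-.08)&(P[:,0]>-.14)&(P[:,1]<-.018)&(P[:,1]>-.026)&(abs(P[:,2])<.012)
print('key top',k.sum(),np.percentile(P[k],[2,50,98],axis=0))
E
```

```text
t 14.0 roller back rel shoulder mm [-89.4781   0.1026   0.812 ] rot err [-0.     -0.0006  0.0006] F [-0.1226 -0.8174 -6.57  ] M [-0.4007  0.1652 -0.0083] w 53.00983260491424
D 0.09 [ 0.472  -0.1128  0.0752]
xyz [0.0022 0.0029 0.0011] rot [ 0.      0.0012 -0.0012]
D 0.066 [ 0.4958 -0.1096  0.0752]
xyz [-0.0938  0.0051  0.001 ] rot [ 0.      0.0012 -0.0012]
tyre at x=-.0448 (array([ 0.0005,  0.0045,  0.0019, -0.0276]), np.int64(14207), np.float64(0.00047516134835375143), array([-0.0445, -0.0121]))
shaft 3503 (array([ 0.0009, -0.003 ,  0.0033, -0.0258]), np.int64(2274), np.float64(0.0004425822484762281), array([-0.1085, -0.0951]))
all 8767 (array([ 0.001 , -0.0004,  0.0034, -0.0116]), np.int64(6353), np.float64(0.0004655803178833817), array([-0.1079, -0.0753]))
key top 699 [[-0.1048 -0.0193 -0.0034]
 [-0.0941 -0.0184  0.001 ]
 [-0.0849 -0.018   0.0056]]
```

In the same picture the roller axis and shaft axis agree in height, with the shaft 0.6 mm to tool +z. I'll shift by that much and advance onto the shaft end.

Request:
jog_arm --rows '[{"delta_rot": [0, 0.001, 0], "xyz": [-0.03, 0.001, 0.002], "gripper": 0.8}, {"delta_rot": [0, 0.001, 0], "xyz": [-0.07, 0.002, 0.002], "gripper": 0.8}, {"delta_rot": [0, 0.001, 0], "xyz": [-0.095, 0.003, 0.002], "gripper": 0.8}, {"delta_rot": [0, 0.001, 0], "xyz": [-0.105, 0.0035, 0.002], "gripper": 0.8}, {"delta_rot": [0, 0.001, 0], "xyz": [-0.112, 0.0035, 0.002], "gripper": 0.8}, {"delta_rot": [0, 0.001, 0], "xyz": [-0.118, 0.0035, 0.002], "gripper": 0.8}, {"delta_rot": [0, 0.001, 0], "xyz": [-0.118, 0.0035, 0.002], "gripper": 0.8}]'

```text
time_s: 14.75
tcp_pos: [0.5022, -0.1094, 0.0762]
orientation: [-0.128, 2.401, -1.873]
contact_force: [-0.2, 0.4, -6.0]
width: 0.604
```

```bash
python3 -c "
from h import *
where(); to(.055)"
```

```text
t 14.75 roller back rel shoulder mm [-59.6188  -0.5754   1.0732] rot err [-0.0006 -0.0015  0.0004] F [-0.1434  0.4348 -5.9536] M [-0.3489  0.2092  0.0023] w 53.12821580349575
D 0.055 [ 0.5067 -0.1082  0.0752]
xyz [-0.0184  0.0049 -0.0013] rot [-0.0011  0.0008 -0.0031]
```

It's 4 mm onto the shaft with no added force. Next I'll advance to the key's nose.

Request:
jog_arm --rows '[{"delta_rot": [0, 0, 0], "xyz": [-0.008, 0.0002, 0], "gripper": 0.8}, {"delta_rot": [0, 0, 0], "xyz": [-0.016, 0.0004, 0], "gripper": 0.8}, {"delta_rot": [0, 0, 0], "xyz": [-0.024, 0.0007, 0], "gripper": 0.8}, {"delta_rot": [0, 0, 0], "xyz": [-0.03, 0.0009, 0], "gripper": 0.8}, {"delta_rot": [0, 0, 0], "xyz": [-0.03, 0.0009, 0], "gripper": 0.8}]'

```text
time_s: 15.25
tcp_pos: [0.5098, -0.1083, 0.0761]
orientation: [-0.128, 2.401, -1.872]
contact_force: [-0.3, 0.5, -7.3]
width: 0.599
```

```bash
python3 -c "
from h import *
where()"
```

```text
t 15.25 roller back rel shoulder mm [-51.9257  -0.5273   0.9862] rot err [-0.0005 -0.0016  0.0005] F [-0.1894  0.4885 -7.3492] M [-0.2995  0.0958  0.0431] w 52.678896167869695
```

Now past the key's nose in small steps.

Request:
jog_arm --rows '[{"delta_rot": [0, 0, 0], "xyz": [-0.006, 0.0002, 0], "gripper": 0.8}, {"delta_rot": [0, 0, 0], "xyz": [-0.012, 0.0003, 0], "gripper": 0.8}, {"delta_rot": [0, 0, 0], "xyz": [-0.018, 0.0005, 0], "gripper": 0.8}, {"delta_rot": [0, 0, 0], "xyz": [-0.018, 0.0005, 0], "gripper": 0.8}]'

```text
time_s: 15.65
tcp_pos: [0.5145, -0.1077, 0.0761]
orientation: [-0.128, 2.401, -1.872]
contact_force: [0.9, 0.5, -7.9]
width: 0.604
```

```bash
python3 -c "
from h import *
where()"
```

```text
t 15.65 roller back rel shoulder mm [-47.198   -0.5123   0.9621] rot err [-0.0004 -0.0018  0.0006] F [ 0.9704  0.3343 -7.9303] M [-0.3261  0.1126  0.0032] w 53.12050348821185
```

Request:
jog_arm --rows '[{"delta_rot": [0, 0, 0], "xyz": [-0.006, 0.0001, 0], "gripper": 0.8}, {"delta_rot": [0, 0, 0], "xyz": [-0.012, 0.0003, 0], "gripper": 0.8}, {"delta_rot": [0, 0, 0], "xyz": [-0.018, 0.0005, 0], "gripper": 0.8}, {"delta_rot": [0, 0, 0], "xyz": [-0.022, 0.0006, 0], "gripper": 0.8}, {"delta_rot": [0, 0, 0], "xyz": [-0.022, 0.0006, 0], "gripper": 0.8}]'

```text
time_s: 16.15
tcp_pos: [0.5202, -0.1069, 0.0761]
orientation: [-0.128, 2.4, -1.872]
contact_force: [0.5, 0.8, -8.4]
width: 0.606
```

```bash
python3 -c "
from h import *
where()"
```

```text
t 16.15 roller back rel shoulder mm [-41.5065  -0.4793   0.9486] rot err [-0.0004 -0.002   0.0007] F [ 0.6214  0.7684 -8.443 ] M [-0.3394  0.1088  0.0222] w 53.3028101514835
```

The nose is in the slot by about 9 mm with no force, so I'll slide on.

Request:
jog_arm --rows '[{"delta_rot": [0, 0, 0], "xyz": [-0.012, 0.0003, 0], "gripper": 0.8}, {"delta_rot": [0, 0, 0], "xyz": [-0.024, 0.0006, 0], "gripper": 0.8}, {"delta_rot": [0, 0, 0], "xyz": [-0.036, 0.0009, 0], "gripper": 0.8}, {"delta_rot": [0, 0, 0], "xyz": [-0.048, 0.0012, 0], "gripper": 0.8}, {"delta_rot": [0, 0, 0], "xyz": [-0.056, 0.0014, 0], "gripper": 0.8}, {"delta_rot": [0, 0, 0], "xyz": [-0.056, 0.0014, 0], "gripper": 0.8}]'

```text
time_s: 16.75
tcp_pos: [0.5344, -0.105, 0.076]
orientation: [-0.128, 2.4, -1.872]
contact_force: [0.8, 0.2, -8.0]
width: 0.604
```

```bash
python3 -c "
from h import *
where()"
```

```text
t 16.75 roller back rel shoulder mm [-27.1138  -0.4199   0.8472] rot err [-0.0004 -0.0022  0.0009] F [ 0.7802  0.1111 -8.0224] M [-0.3049  0.0999  0.0078] w 53.129126418826196
```

Request:
jog_arm --rows '[{"delta_rot": [0, 0, 0], "xyz": [-0.012, 0.0003, 0], "gripper": 0.8}, {"delta_rot": [0, 0, 0], "xyz": [-0.024, 0.0006, 0], "gripper": 0.8}, {"delta_rot": [0, 0, 0], "xyz": [-0.036, 0.0009, 0], "gripper": 0.8}, {"delta_rot": [0, 0, 0], "xyz": [-0.048, 0.0012, 0], "gripper": 0.8}, {"delta_rot": [0, 0, 0], "xyz": [-0.06, 0.0014, 0], "gripper": 0.8}, {"delta_rot": [0, 0, 0], "xyz": [-0.072, 0.0017, 0], "gripper": 0.8}, {"delta_rot": [0, 0, 0], "xyz": [-0.08, 0.0019, 0], "gripper": 0.8}, {"delta_rot": [0, 0, 0], "xyz": [-0.08, 0.0019, 0], "gripper": 0.8}]'

```text
time_s: 17.55
tcp_pos: [0.5546, -0.1023, 0.0759]
orientation: [-0.128, 2.4, -1.871]
contact_force: [0.4, 1.7, -8.8]
width: 0.604
```

```bash
python3 -c "
from h import *
where()"
```

```text
t 17.55 roller back rel shoulder mm [-6.7474 -0.376   0.7893] rot err [-0.0003 -0.0025  0.0011] F [ 0.5806  1.6654 -8.7811] M [-0.2891  0.0351 -0.0648] w 53.113700897903556
```

Request:
jog_arm --rows '[{"delta_rot": [0, 0, 0], "xyz": [-0.008, 0.0002, 0], "gripper": 0.8}, {"delta_rot": [0, 0, 0], "xyz": [-0.016, 0.0004, 0], "gripper": 0.8}, {"delta_rot": [0, 0, 0], "xyz": [-0.02, 0.0005, 0], "gripper": 0.8}, {"delta_rot": [0, 0, 0], "xyz": [-0.02, 0.0005, 0], "gripper": 0.8}]'

```text
time_s: 17.95
tcp_pos: [0.5597, -0.1016, 0.0759]
orientation: [-0.127, 2.4, -1.871]
contact_force: [0.1, 1.0, -9.1]
width: 0.606
```

```bash
python3 -c "
from h import *
where()"
```

```text
t 17.95 roller back rel shoulder mm [-1.5848 -0.3665  0.7697] rot err [-0.0003 -0.0027  0.0011] F [ 0.1871  1.0004 -9.0809] M [-0.2551  0.125  -0.0004] w 53.34019526102
```

Request:
jog_arm --rows '[{"delta_rot": [0, 0, 0], "xyz": [-0.003, 0.0001, 0], "gripper": 0.8}, {"delta_rot": [0, 0, 0], "xyz": [-0.006, 0.0001, 0], "gripper": 0.8}, {"delta_rot": [0, 0, 0], "xyz": [-0.006, 0.0001, 0], "gripper": 0.8}]'

```text
time_s: 18.25
tcp_pos: [0.5613, -0.1014, 0.0759]
orientation: [-0.127, 2.4, -1.871]
contact_force: [-0.2, 0.1, -8.3]
width: 0.604
```

```bash
python3 -c "
from h import *
where()"
```

```text
t 18.25 roller back rel shoulder mm [-0.0353 -0.3775  0.7673] rot err [-0.0003 -0.0027  0.0011] F [-0.1538  0.0761 -8.3054] M [-0.2189  0.2229  0.0953] w 53.154868161630176
```

Request:
jog_arm --rows '[{"delta_rot": [0, 0, 0], "xyz": [-0.002, 0, 0], "gripper": 0.8}, {"delta_rot": [0, 0, 0], "xyz": [-0.003, 0, 0], "gripper": 0.8}, {"delta_rot": [0, 0, 0], "xyz": [-0.003, 0, 0], "gripper": 0.8}]'

```text
time_s: 18.55
tcp_pos: [0.5619, -0.1013, 0.0759]
orientation: [-0.128, 2.4, -1.871]
contact_force: [-0.5, -0.4, -8.4]
width: 0.607
```

```bash
python3 -c "
from h import *
where()"
```

```text
t 18.55 roller back rel shoulder mm [ 0.6239 -0.3416  0.7443] rot err [-0.0002 -0.0024  0.0011] F [-0.5093 -0.3272 -8.3907] M [-0.2606  0.3855  0.0792] w 53.37883372483851
```

Request:
jog_arm --rows '[{"delta_rot": [0, 0, 0], "xyz": [-0.002, 0, 0], "gripper": 0.8}, {"delta_rot": [0, 0, 0], "xyz": [-0.003, 0, 0], "gripper": 0.8}, {"delta_rot": [0, 0, 0], "xyz": [-0.003, 0, 0], "gripper": 0.8}]'

```text
time_s: 18.85
tcp_pos: [0.562, -0.1013, 0.0758]
orientation: [-0.13, 2.401, -1.872]
contact_force: [-5.1, 0.4, -7.1]
width: 0.603
```

```bash
python3 -c "
from h import *
where()"
```

```text
t 18.85 roller back rel shoulder mm [ 0.701  -0.3185  0.5885] rot err [ 0.0001 -0.0007  0.0008] F [-5.0081  1.1134 -7.1013] M [-0.204   0.9796  0.2042] w 53.06946347459063
```

It has met the shoulder, with 5 N along the axis. Now I'll press firmly at about 12 N and hold.

Request:
jog_arm --rows '[{"delta_rot": [0, 0, 0], "xyz": [-0.004, 0, 0], "gripper": 0.8}, {"delta_rot": [0, 0, 0], "xyz": [-0.006, 0, 0], "gripper": 0.8}, {"delta_rot": [0, 0, 0], "xyz": [-0.006, 0, 0], "gripper": 0.8}, {"delta_rot": [0, 0, 0], "xyz": [-0.006, 0, 0], "gripper": 0.8}, {"delta_rot": [0, 0, 0], "xyz": [-0.006, 0, 0], "gripper": 0.8}]'

```text
time_s: 19.35
tcp_pos: [0.5621, -0.1012, 0.0757]
orientation: [-0.133, 2.404, -1.873]
contact_force: [-8.6, 0.5, -5.6]
width: 0.603
```

```bash
python3 -c "
from h import *
where()"
```

```text
t 19.35 roller back rel shoulder mm [ 0.7674 -0.2584  0.3781] rot err [0.0007 0.0028 0.0002] F [-8.4967  1.617  -5.6383] M [-0.1356  1.5035  0.269 ] w 53.05610294307229
```

Request:
jog_arm --rows '[{"delta_rot": [0, 0, 0], "xyz": [-0.006, 0, 0], "gripper": 0.8}, {"delta_rot": [0, 0, 0], "xyz": [-0.009, 0, 0], "gripper": 0.8}, {"delta_rot": [0, 0, 0], "xyz": [-0.009, 0, 0], "gripper": 0.8}, {"delta_rot": [0, 0, 0], "xyz": [-0.009, 0, 0], "gripper": 0.8}, {"delta_rot": [0, 0, 0], "xyz": [-0.009, 0, 0], "gripper": 0.8}, {"delta_rot": [0, 0, 0], "xyz": [-0.009, 0, 0], "gripper": 0.8}]'

```text
time_s: 19.95
tcp_pos: [0.5621, -0.1012, 0.0757]
orientation: [-0.139, 2.407, -1.875]
contact_force: [-11.8, 0.7, -2.7]
width: 0.605
```

```bash
python3 -c "
from h import *
where()"
```

```text
t 19.95 roller back rel shoulder mm [ 0.8141 -0.2072  0.0966] rot err [ 0.0015  0.008  -0.0007] F [-11.6412   2.2009  -2.6524] M [-0.0879  2.0348  0.4065] w 53.26313442579611
```

It held firm at about 12 N. Now I'll relax the push, open, and back off along the tool.

Request:
jog_arm --rows '[{"delta_rot": [0, 0, 0], "xyz": [0, 0, 0], "gripper": 0.8}, {"delta_rot": [0, 0, 0], "xyz": [0, 0, 0], "gripper": 0.39}, {"delta_rot": [0, 0, 0], "xyz": [0, 0, 0], "gripper": 0.3}, {"delta_rot": [0, 0, 0], "xyz": [0, 0, 0], "gripper": 0.15}, {"delta_rot": [0, 0, 0], "xyz": [0, 0, 0], "gripper": 0.1}, {"delta_rot": [0, 0, 0], "xyz": [0, 0, 0], "gripper": 0.1}]'

```text
time_s: 20.55
tcp_pos: [0.5628, -0.1013, 0.0768]
orientation: [-0.137, 2.405, -1.875]
contact_force: [0.6, -0.6, -0.5]
width: 0.891
```

Request:
jog_arm --rows '[{"delta_rot": [0, 0, 0], "xyz": [0, -0.05, 0], "gripper": 0.1}, {"delta_rot": [0, 0, 0], "xyz": [0, -0.2, 0], "gripper": 0.1}, {"delta_rot": [0, 0, 0], "xyz": [0, -0.35, 0], "gripper": 0.1}, {"delta_rot": [0, 0, 0], "xyz": [0, -0.5, 0], "gripper": 0.1}, {"delta_rot": [0, 0, 0], "xyz": [0, -0.5, 0], "gripper": 0.1}, {"delta_rot": [0, 0, 0], "xyz": [0, -0.5, 0], "gripper": 0.1}]'

```text
time_s: 21.15
tcp_pos: [0.5654, -0.1323, 0.2]
orientation: [-0.133, 2.402, -1.875]
contact_force: [0.7, -0.6, -1.2]
width: 0.896
```

```bash
python3 - <<'E'
from h import *
from scipy.optimize import least_squares
s=get_state(); print(s['time_s'],s['tcp_pos'],s['contact_force'],s['width'])
im,d=capture('wrist'); np.savez('w10',im=im,d=d,p=s['tcp_pos'],o=s['orientation'])
save('w10',im)
C=cloud('wrist',d,np.ones(d.shape,bool),s); Rz=R.from_euler('z',YAW).as_matrix(); Q=(C-KM)@Rz-[.03,0,0]
def fit(P,rad,x0,p):
    rr=lambda p,X: np.hypot(X[:,1]-p[0]-p[1]*(X[:,0]-x0),X[:,2]-p[2]-p[3]*(X[:,0]-x0))-rad
    for it in range(10):
        sel=abs(rr(p,P))<(.005 if it<4 else .0015)
        f=least_squares(lambda q:rr(q,P[sel]),p,loss='soft_l1',f_scale=.0006); p=f.x
    return p,sel.sum(),np.sqrt(np.mean(f.fun**2)),np.percentile(P[sel,0],[.5,2,98,99.5])
k=(Q[:,0]>-.032)&(Q[:,0]<.004)&(Q[:,2]>0)&(Q[:,2]<.05)&(abs(Q[:,1])<.037); print('tyre',fit(Q[k],.038,0,np.zeros(4)))
k=(Q[:,0]>-.07)&(Q[:,0]<-.032)&(Q[:,2]>0)&(Q[:,2]<.05)&(abs(Q[:,1])<.0265); print('boss',fit(Q[k],.027,-.04,np.zeros(4)))
k=(Q[:,0]>.0)&(Q[:,0]<.02)&(Q[:,2]>.005)&(Q[:,2]<.03)&(abs(Q[:,1])<.024); print('ring',fit(Q[k],.0245,.007,np.zeros(4)))
E
```

```text
21.15 [ 0.5654 -0.1323  0.2   ] [ 0.7058 -0.6321 -1.2094] 0.8962185916809428
tyre (array([-0.    , -0.0093, -0.0009, -0.0064]), np.int64(3964), np.float64(0.0005778443852443751), array([-0.0275, -0.0269, -0.0009, -0.0005]))
boss (array([ 0.0002, -0.0037, -0.0006,  0.0034]), np.int64(2360), np.float64(0.000524974347710954), array([-0.0577, -0.057 , -0.0325, -0.0321]))
ring (array([ 0.0001, -0.0092, -0.0003,  0.1497]), np.int64(1745), np.float64(0.0007187219828816366), array([0.0002, 0.0005, 0.0197, 0.0198]))
```

View pics/w10.png

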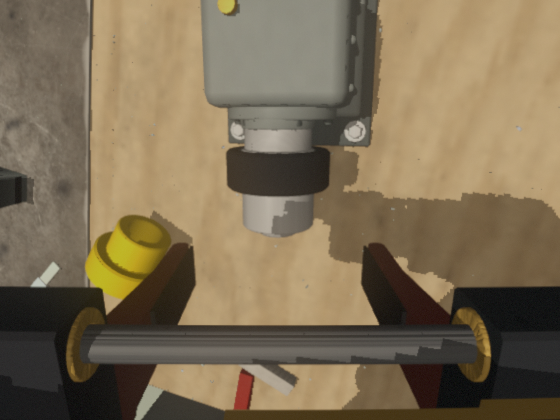

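The roller sits square against the shoulder ring, with the tyre at (278,170). Its back measures within 0.5 mm of the shoulder and under 1 mm off centre, and the gripper is clear. Handing in.

```bash
python3 -c "
from station import *
print(job_done(), get_state()['time_s'])"
```

```text
the job is handed in; nothing more can be done
the job is handed in; nothing more can be done
```

The key is in the shaft's keyway and the roller is home against the shoulder. The job was handed in about 21 s into the 72 s allowed; no verdict was given.

- **Key:** I measured the keyway's lean at about 0.245 rad and lowered the key in tilted to match. It met the bottom with 5.7 N. After letting go, its top measured 20.8 mm from the axis (21 mm nominal), level to 0.002 rad and 0.8 mm off along the shaft. I could not look at it again once the roller covered it.
- **Roller:** I took the black-tyred one by its boss and slid it over the key with no noticeable resistance. I then pressed it on the shoulder with 8 to 12 N along the shaft for about a second.
- **Last check after release:** The roller's back is about 0.5 mm from the shoulder, under 1 mm off centre and under 0.01 rad off square. The gripper is clear. The bar, nut and pipe were never approached or touched, but I did not measure them again.

**Disagreements on the way:**
- The detector missed the key in the wrist picture, so I found it by colour and depth. It also ranked the yellow look-alike above the real roller.
- The wrist camera read heights about 0.5 mm low.
- Just before the roller touched the shoulder, my position model put it 0.8 mm too high and later 0.7 mm past the face. I went by the force and the camera instead.
- A fit to the short visible part of the shoulder ring gave a slope that made no sense, so I ignored it.

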